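# Slide the camshaft crate home into the empty bay

## Robot

A 6-joint arm with a two-finger parallel gripper is mounted at the origin on the work surface. World frame = base frame: x ahead of the robot, y to its left, z up, the work surface at z = 0. Lengths are in mm, angles in rad, forces in N, time in s.
With the tool pointing down it reaches from about 300 to 775 mm from the base axis. Payload 14.6 kg.
Tool frame: the origin (TCP) lies at the very end of the fingers, on their centre line; the grasp point (between the pads) lies manip.grasp_offset behind it (manip.grasp_offset is the distance from the TCP to the grasp point, in mm); z points along the fingers, y is the direction in which the jaws open and shut (so a half turn about z gives the same grasp; the last joint's range is limited). The gripper opens to 94 mm and grips with 3 to 60 N. Pads are 16 mm wide; open, the fingers measure 119 mm over their backs; the gripper's body (75 mm by 177 mm) begins 78 mm behind the grasp point.
Start: joints at [-1.244, 0.3, 1.521, -0, 1.321, -0.067], TCP at [211.027, -507.894, 205.446] pointing down, gripper open.
Joint ranges: [-3.03, 3.03], [-0.79, 2.21], [0.23, 2.52], [-1.04, 4.18], [0, 3.07], [-2.55, 2.55]. Speed limits (rad/s): [2.22, 2.22, 2.57, 3.14, 3.14, 3.14].

## Interface

Orientations are given as [roll, pitch, yaw] about the fixed x, y, z axes, in that order (R = Rz(yaw) Ry(pitch) Rx(roll)).
In Python, from cell import manip gives the robot as it stands.
- The arm moves only by the tool send_rows, never from a script. Its argument "commands" is a list of rows, each a list of 2 entries, a list of its own where there are three numbers: the shift along the tool's x, y, z in m, then the turn about the tool's z in rad. A call has exactly 8 rows; each row is the pose to reach, as a shift and turn from the pose commanded when the call began, along the tool's axes at that moment; what a row does not reach only later rows make up. A row lasts 1/12 s, in which the tool goes at most 41.7 mm and 7.16 degrees, less where a joint would pass 70% of its speed; a pose out of reach is approached as far as the arm can. A call with a gripper value outside its range is refused whole. "hand" is the closure, from -1 (fully open) to 1 (shut), so that 0 is half open, set as the call begins (left out, the last holds). The fingers move at their own pace and stop on an object; "force" is the grip in N (left out, the last holds). Time passes only in rows, so rows that repeat a pose let the fingers close, or fill a call up. It gives the time, the measured TCP pose, the force and the opening at its end, in the units of the state.
- manip.read_state(): the state, without advancing time (a new reading comes with each control period).
- manip.camera(name): name is "scene" or "top"; returns the picture (384x512x3 uint8, red, green, blue); there is no depth.
- manip.camera_model(name): a dict with "K" (3x3 intrinsics, pixels), "eye" and "attitude" of the camera in the world. Camera axes: x right, y down, z forward; pixel columns grow to the right and rows downward; lengths in mm; the calibration is good to about 2 mm. A picture is of the moment at which its call begins. camera_model takes no time and is no camera call.
- manip.sign_off(): hands the job in, once; it reports no verdict.
The state is a dict: "clock": time; "joints": joint angles; "qd": joint speeds; "effort": joint torques, N m; "eef_pos": TCP position; "eef_rot": TCP orientation; "wrist_force": force on the tool from outside, world axes, zero at the start; "moment": the same for the moment, N m; "finger_gap": finger opening in mm.
Only numpy, scipy, OpenCV 4.12 (cv2) and the standard library are available. Lean on these libraries where they do the work, as an engineer would, in place of code of your own. Each camera call takes 0.05 s, during which the arm holds its last target.

## Task

Slide the tall, heavy camshaft crate along the bench into the empty bay of the yellow parking frame until its back is square and fully home against the stop at the rear of the bay. Push it only on the low boards round its base so that it slides and does not rock or lift, and never push on the top frame or the camshafts above. Leave the parts case, valve, connecting rod and screwdriver where they are.

Things in the scene. Friction and masses are not known exactly. Their poses are not given: they have to be found in the camera images.
- crate: Top-heavy wooden crate loose on the bench, 140 mm along its x by 160 mm along y; origin: centre of its underside, x roughly away from the robot. Plain low boards with steel corner straps, bench to 70 mm high, are its outermost faces all round: push on these. 1.5 to 2.1 kg with its load; 7 to 14 N slides it; pushed higher than about 80 mm it may tip. Nothing on it is to be grasped.
- crate_top: Upper part fixed in the crate: posts and top rails, 84 mm by 130 mm in plan, from the base boards to 200 mm above the bench, centred 20 mm along +x (so a 48 mm deep tray of tappets lies open on the robot's side of it, 15 mm stands clear at each side), with five steel camshafts upright in it, the tallest to 300 mm. Same origin and axes as the crate. Not to be pushed.
- frame: Yellow square-tube frame bolted to the bench: a stop bar 40 mm high, 465 long, and three rails 25 wide, 30 high, with round noses, running 87 mm from the stop towards the robot at y = -220, 0, +220 mm. Two bays, 195 mm wide, centred at y = -110 and +110, open to the robot. Origin: on the bench, middle of the stop's front face (towards the robot); x points into the stop, y along it.
- bay_mark: White painted outline on the bench, 140 by 160 mm, in the empty bay: where the crate's base stands when it is home (its rear edge meets the stop's front face, 70 mm along +x from the origin; it is centred between the rails). Origin: its centre; axes parallel to the frame's.
- parts_case: Clear plastic case of small parts, 130 by 160 mm, 70 mm high, loose, parked in the other bay. Origin: centre of its underside.
- valve: Loose engine valve that stands on its 42 mm head with its 7 mm stem up, 108 mm tall. Origin: centre of its underside.
- conrod: Loose connecting rod that lies flat, 171 mm long, up to 81 mm wide at its big end, 22 mm high; big end 62 mm along +x and small end 62 mm along -x of its origin, which lies on the bench.
- screwdriver: Red-handled screwdriver that lies loose on the bench, about 200 mm long along its x (handle to -x), under 35 mm high. Origin: beneath its middle, on the bench.

How it is judged:
By the outcome, as a careful person would: the job done as asked, in the order asked, and still so for the second after the job is handed in, with the robot touching nothing.
It also fails if it takes over 64 s, if anything falls off the work surface, if the arm or the gripper's body presses on something with over 40 N, if the wrist force passes 120 N, or if a joint passes its speed limit or range.

## Working session

There is one attempt and no reset: what is moved stays moved. The work goes in short steps, Python scripts to look and compute and a tool call to move; the robot and the scene stay as the last step left them, time stands still between calls to the robot, and variables do not carry over. Pictures are saved under pics/ and viewed, and the job is handed in when it is done.

Besides the shell and the picture viewer there is one more tool, called as name(argument=value, ...), one argument or row to a line, values as JSON. send_rows: Moves the arm, as the interface text tells. Its arguments: {"type":"object","properties":{"commands":{"type":"array","items":{"type":"array"}},"hand":{"type":"number"},"force":{"type":"number"}},"required":["commands"]}

```bash
mkdir -p pics; ls
python3 - <<'E'
from cell import manip
import cv2
print(manip.read_state(), manip.grasp_offset)
for n in("scene","top"):
    im=manip.camera(n); cv2.imwrite(f"pics/{n}0.png",im[:,:,::-1]); print(manip.camera_model(n))
E
```

```text
pics
{'clock': 0.0, 'joints': array([-1.24360176e+00,  3.00469945e-01,  1.52161896e+00, -4.14145592e-05,
        1.32072788e+00, -6.66217394e-02]), 'qd': array([ 2.41063658e-03,  1.38311928e-03,  8.44873478e-04,  3.37660460e-04,
       -1.72987403e-03,  5.03339047e-05]), 'effort': array([ 2.64262766e-03, -5.31805658e+01, -3.52736878e+01,  7.09651038e-02,
        2.43651151e-02, -9.50523577e-05]), 'eef_pos': array([ 210.92710475, -507.63547176,  204.87095503]), 'eef_rot': array([-3.14036858e+00, -4.14680577e-05,  3.93826556e-01]), 'wrist_force': array([-0.34293411,  0.21972356, -0.10357699]), 'moment': array([ 0.00945664, -0.00210683, -0.015071  ]), 'finger_gap': 93.58724504688912} 18.8
{'K': array([[387.97671359,   0.        , 260.2606189 ],
       [  0.        , 387.97671359, 194.00778084],
       [  0.        ,   0.        ,   1.        ]]), 'eye': array([1025.83223946, -437.30173673,  936.8093099 ]), 'attitude': array([-2.52682325e+00, -1.47446916e-03,  8.58942288e-01])}
{'K': array([[489.21395147,   0.        , 257.22193175],
       [  0.        , 489.21395147, 188.3395657 ],
       [  0.        ,   0.        ,   1.        ]]), 'eye': array([ 347.87365877,   -8.95549101, 1738.44402918]), 'attitude': array([-3.02168194e+00, -2.37708086e-03, -1.58335332e+00])}
```

View pics/scene0.png

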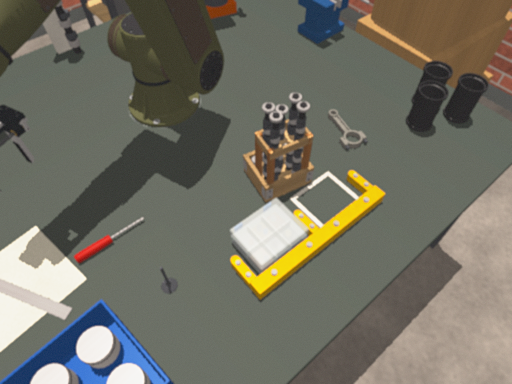

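View pics/top0.png

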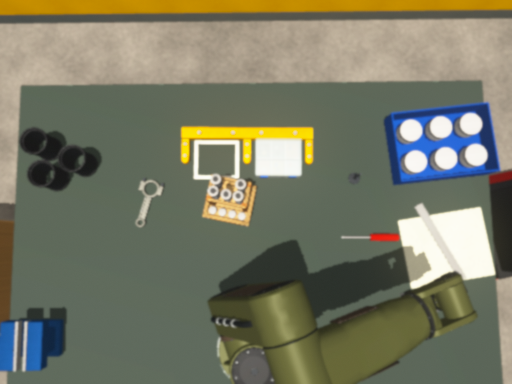

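The scene view shows the crate near (278,165), just in front of the empty bay; the parts case is in the near bay. In the top view the crate is at about (229,201), slightly yawed. The bay mark is at (216,159) and the case at (278,158). I'll enlarge both for measuring.

```bash
cat > h.py <<'E'
import numpy as np, cv2
from scipy.spatial.transform import Rotation as R
from cell import manip
def cam(n):
    m=manip.camera_model(n); return m['K'],np.array(m['eye']),R.from_euler('xyz',m['attitude']).as_matrix()
def proj(n,P):
    K,e,A=cam(n); c=(np.atleast_2d(P)-e)@A; p=c@K.T; return p[:,:2]/p[:,2:]
def ray(n,uv,z):
    K,e,A=cam(n); uv=np.atleast_2d(np.array(uv,float)); d=np.c_[uv,np.ones(len(uv))]@np.linalg.inv(K).T@A.T
    return e+d*((z-e[2])/d[:,2])[:,None]
def crop(src,dst,x0,y0,x1,y1,s):
    im=cv2.imread(src)[y0:y1,x0:x1]; im=cv2.resize(im,None,fx=s,fy=s,interpolation=cv2.INTER_CUBIC)
    cv2.imwrite(dst,im)
E
python3 - <<'E'
from h import *
crop('pics/top0.png','pics/top0c.png',170,115,325,235,5)
crop('pics/scene0.png','pics/scene0c.png',225,85,395,205,4.7)
print(ray('top',[(181,127),(313,127),(181,140)],40))
print(ray('top',[(193,140),(240,140),(240,179),(193,179)],0))
E
```

```text
[[ 775.03372454  252.19143094   40.        ]
 [ 769.42742932 -216.40027739   40.        ]
 [ 727.99366902  251.90580048   40.        ]]
[[736.42333568 214.61396974   0.        ]
 [734.37617232  44.44240653   0.        ]
 [591.76943958  45.63266014   0.        ]
 [593.8297684  214.16614247   0.        ]]
```

View pics/top0c.png

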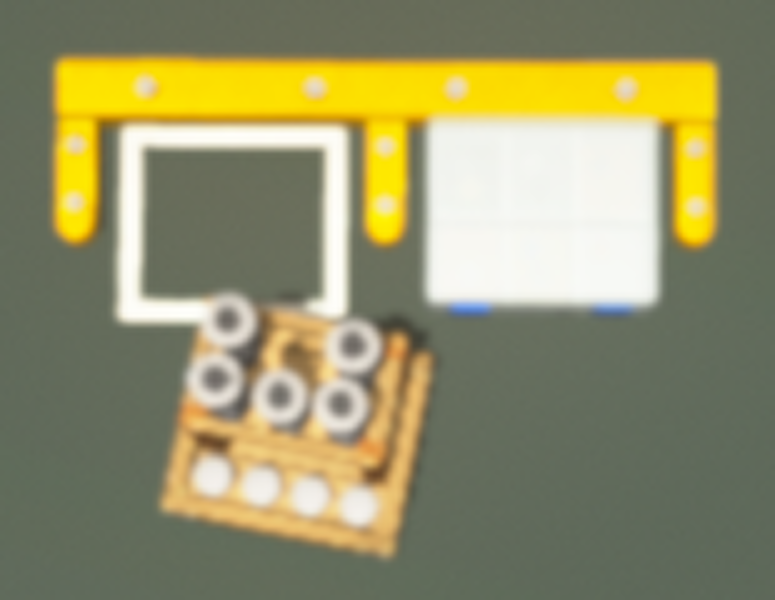

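View pics/scene0c.png

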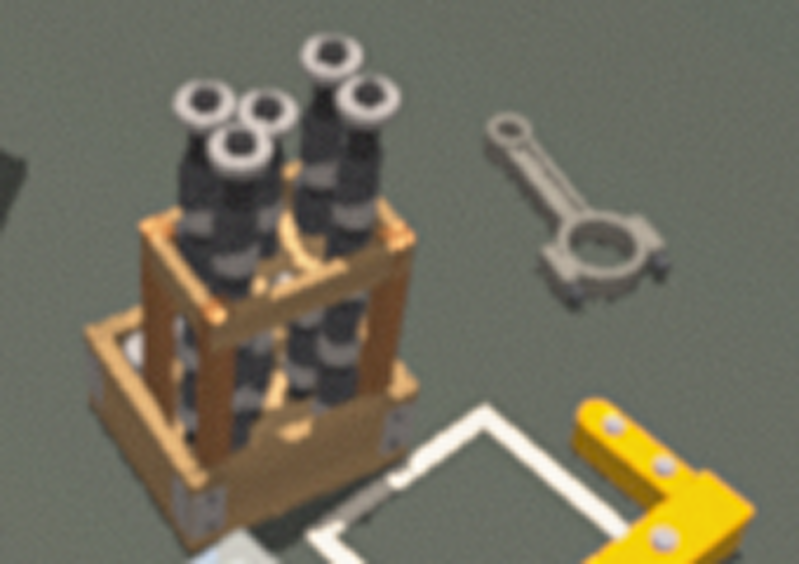

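```bash
cat >> h.py <<'E'
from scipy.optimize import least_squares
def rect(n,uv,loc,z,p0,scale=5,o=(170,115)):
    uv=(np.array(uv,float)+.5)/scale-.5+np.array(o)
    P=ray(n,uv,z)[:,:2]; loc=np.array(loc,float)
    f=lambda p: (loc@np.array([[np.cos(p[2]),np.sin(p[2])],[-np.sin(p[2]),np.cos(p[2])]])+p[:2]-P).ravel()
    s=least_squares(f,p0); return s.x,s.fun.reshape(-1,2),P
E
python3 - <<'E'
from h import *
np.set_printoptions(precision=3,suppress=True)
# crate: near-left, near-right, far-right
for r in [rect('top',[(162,510),(392,555),(435,350)],[(-70,80),(-70,-80),(70,-80)],70,[550,130,0]),
 rect('top',[(118,122),(350,125),(347,320),(116,322)],[(70,80),(70,-80),(-70,-80),(-70,80)],0,[660,130,0]),
 rect('top',[(55,58),(717,61)],[(26,232.5),(26,-232.5)],40,[740,20,0]),
 rect('top',[(55,118),(717,118)],[(0,232.5),(0,-232.5)],40,[740,20,0]),
 rect('top',[(75,244),(385,244),(695,247)],[(-87,220),(-87,0),(-87,-220)],30,[740,20,0]),
 rect('scene',[(193,550),(85,327),(410,455)],[(70,-80),(0,0),(0,0)],0,[550,130,0],4.7,(225,85))]: print(*r)
P=ray('scene',(np.array([(195,548),(95,400),(405,455)])+.5)/4.7-.5+np.array([225,85]),0); print('scene bottom corners far-right, near-right, far-left',P)
P=ray('scene',(np.array([(205,490),(85,330),(415,385)])+.5)/4.7-.5+np.array([225,85]),70); print('top rim',P)
E
```

```text
[507.379  80.775  -0.204] [[ 0.963 -0.794]
 [ 1.132 -0.928]
 [-2.095  1.722]] [[454.077 174.093]
 [421.49   17.545]
 [561.813 -13.47 ]]
[665.77  130.968  -0.015] [[-3.174 -3.967]
 [-1.279  4.073]
 [ 1.344  2.793]
 [ 3.11  -2.899]] [[740.107 213.901]
 [735.871  45.879]
 [593.262  49.208]
 [593.839 214.883]]
[748.058  19.036  -0.017] [[-0.042 -2.556]
 [ 0.042  2.556]] [[ 777.955  253.628]
 [ 770.154 -216.419]]
[731.689  19.011  -0.012] [[-0.022 -1.866]
 [ 0.022  1.866]] [[ 734.506  253.36 ]
 [ 728.872 -215.338]]
[729.28   19.361  -0.017] [[ 0.369  0.615]
 [-0.718 -0.027]
 [ 0.349 -0.588]] [[ 645.674  240.198]
 [ 643.01    20.871]
 [ 638.192 -198.535]]
[487.071  92.433  -0.121] [[  -9.914   14.565]
 [ 115.289   37.564]
 [-105.375  -52.128]] [[556.814  -9.998]
 [371.782  54.869]
 [592.447 144.562]]
scene bottom corners far-right, near-right, far-left [[556.497  -8.069   0.   ]
 [425.148  19.703   0.   ]
 [590.346 142.121  -0.   ]]
top rim [[564.462  -8.527  70.   ]
 [422.574  16.522  70.   ]
 [588.834 141.63   70.   ]]
```

```bash
cat >> h.py <<'E'
def rel(x,y,z,yaw,frm=None):
    s=manip.read_state(); p=s['eef_pos'] if frm is None else frm[:3]; w=s['eef_rot'][2] if frm is None else frm[3]
    d=np.array([x,y,z])-p; c,k=np.cos(w),np.sin(w)
    t=np.array([c*d[0]+k*d[1], k*d[0]-c*d[1], -d[2]])/1000
    dy=(yaw-w+np.pi)%(2*np.pi)-np.pi
    print('tool shift m',t.round(4),'turn about tool z',round(-dy,4))
E
python3 -c "
from h import *
rel(408.5,86,190,-.204)
rel(300,-210,205,-.204)"
```

```text
tool shift m [ 0.4102 -0.4724  0.0149] turn about tool z 0.5978
tool shift m [ 1.964e-01 -2.407e-01 -1.000e-04] turn about tool z 0.5978
```

send_rows(
  commands=[
    [[0.02, -0.023, 0], 0.06],
    [[0.045, -0.052, 0], 0.14],
    [[0.07, -0.081, 0], 0.22],
    [[0.096, -0.11, 0], 0.3],
    [[0.122, -0.14, 0], 0.38],
    [[0.148, -0.17, 0], 0.46],
    [[0.174, -0.2, 0], 0.53],
    [[0.2, -0.23, 0], 0.598],
  ],
  hand=-1,
)

```text
clock: 0.77
eef_pos: [307.4, -216.9, 205.3]
eef_rot: [-3.142, 0.0, -0.208]
wrist_force: [1.6, -0.7, -0.3]
finger_gap: 94.2
```

```bash
python3 -c "
from h import *
print(manip.read_state()['eef_pos'],manip.read_state()['eef_rot'])
rel(408.5,86,190,-.204)"
```

```text
[ 307.38165453 -216.9006118   205.32006843] [-3.14151151e+00  8.10227497e-05 -2.08258421e-01]
tool shift m [ 0.0363 -0.3173  0.0153] turn about tool z -0.0043
```

send_rows(
  commands=[
    [[0.005, -0.04, 0], 0],
    [[0.009, -0.08, 0], 0],
    [[0.014, -0.12, 0], 0],
    [[0.018, -0.16, 0], 0],
    [[0.023, -0.2, 0], 0],
    [[0.027, -0.24, 0], 0],
    [[0.032, -0.28, 0.005], 0],
    [[0.036, -0.317, 0.015], -0.004],
  ],
)

```text
clock: 1.43
eef_pos: [407.6, 86.8, 191.0]
eef_rot: [-3.141, -0.002, -0.2]
wrist_force: [1.3, -1.2, -0.1]
finger_gap: 93.7
```

```bash
python3 -c "
from h import *
rel(408.5,86,15,-.204)
im=manip.camera('scene'); cv2.imwrite('pics/s1.png',im[:,:,::-1])
im=manip.camera('top'); cv2.imwrite('pics/t1.png',im[:,:,::-1])
crop('pics/s1.png','pics/s1c.png',150,40,350,190,4)
"
```

```text
tool shift m [0.0011 0.0006 0.176 ] turn about tool z 0.0043
```

View pics/s1c.png

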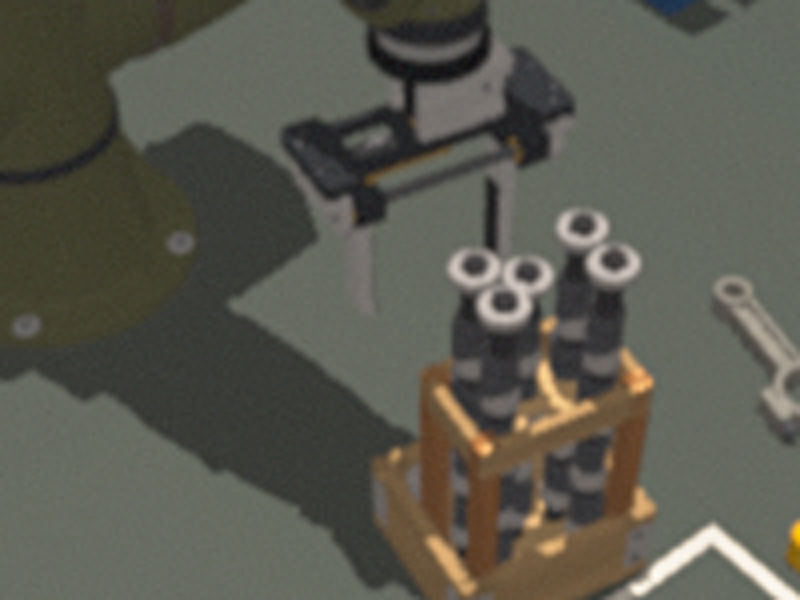

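View pics/t1.png

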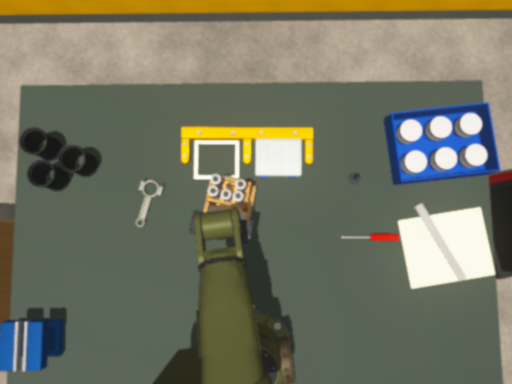

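The gripper is behind the crate with its fingers parallel to the near board, and the wrist is clear of the camshafts. The scene camera still sees the crate's far side for tracking. Next I descend.

send_rows(
  commands=[
    [[0.0, 0, 0.02], 0],
    [[0.001, 0, 0.05], 0],
    [[0.001, 0, 0.08], 0],
    [[0.001, 0, 0.11], 0.004],
    [[0.001, 0, 0.135], 0.004],
    [[0.001, 0, 0.155], 0.004],
    [[0.001, 0, 0.168], 0.004],
    [[0.001, 0, 0.172], 0.004],
  ],
)

```text
clock: 2.2
eef_pos: [406.8, 83.4, 16.7]
eef_rot: [3.14, 0.003, -0.205]
wrist_force: [0.3, -0.4, 0.7]
finger_gap: 93.7
```

send_rows(
  commands=[
    [[0.004, 0, 0], 0],
    [[0.008, 0, 0], 0],
    [[0.012, 0, 0], 0],
    [[0.016, 0, 0], 0],
    [[0.019, 0, 0], 0],
    [[0.022, 0, 0], 0],
    [[0.025, 0, 0], 0],
    [[0.028, 0, 0], 0],
  ],
)

```text
clock: 2.87
eef_pos: [434.2, 78.6, 18.7]
eef_rot: [3.141, 0.003, -0.204]
wrist_force: [-14.6, 3.5, 9.7]
finger_gap: 93.7
```

```bash
cat >> h.py <<'E'
def snap(k,box=(225,85,395,205),s=4.7):
    im=manip.camera('scene'); cv2.imwrite(f'pics/s{k}.png',im[:,:,::-1]); crop(f'pics/s{k}.png',f'pics/s{k}c.png',*box,s)
    im=manip.camera('top'); cv2.imwrite(f'pics/t{k}.png',im[:,:,::-1]); crop(f'pics/t{k}.png',f'pics/t{k}c.png',170,115,325,235,5)
E
python3 -c "
from h import *
snap(2); s=manip.read_state(); print(s['eef_pos'],s['eef_rot'],s['wrist_force'])"
```

```text
[434.87479693  78.52207191  18.68460734] [ 3.14123860e+00  1.99760199e-03 -2.03835717e-01] [-7.02914491  0.33052088  3.71167759]
```

View pics/s2c.png

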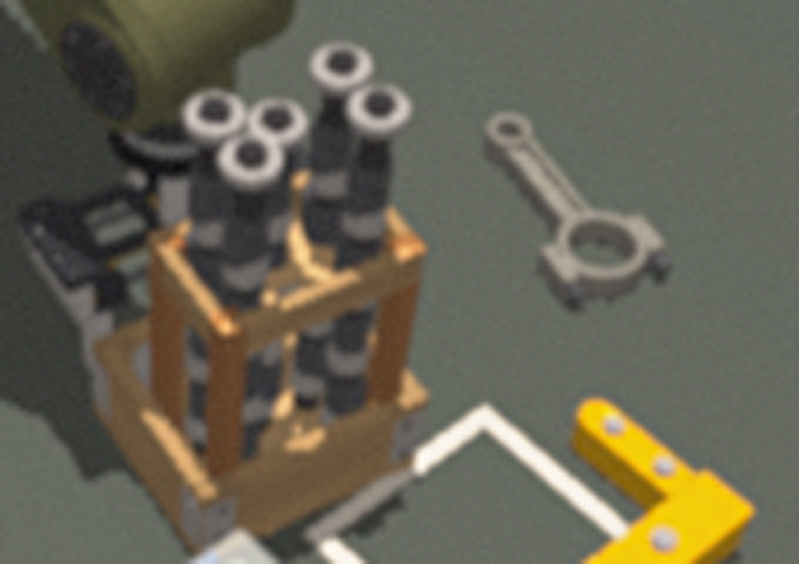

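View pics/t2c.png

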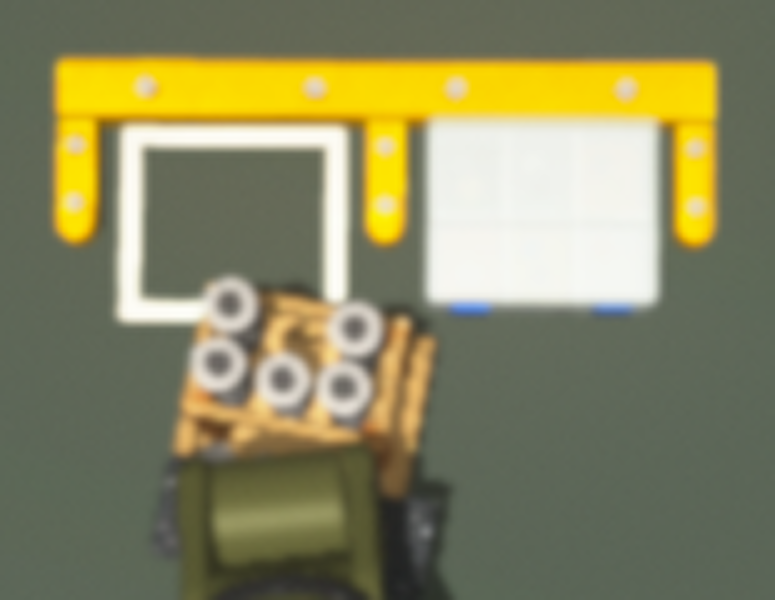

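```bash
cat >> h.py <<'E'
def path(fn,n=8,tool=None):
    "fn(k)->(x,y,yaw) world of tool, k=1..n; prints rows"
    s=manip.read_state(); p=s['eef_pos']; w=s['eef_rot'][2]; c,k_=np.cos(w),np.sin(w); out=[]
    for k in range(1,n+1):
        x,y,a=fn(k); d=[x-p[0],y-p[1]]
        out.append([[round((c*d[0]+k_*d[1])/1000,4),round((k_*d[0]-c*d[1])/1000,4),0.0],round(-(a-w),3)])
    print(out)
def arc(icr,dth,n=8):
    s=manip.read_state(); p=s['eef_pos'][:2]; w=s['eef_rot'][2]
    def fn(k):
        t=dth*k/n; c,q=np.cos(t),np.sin(t); r=p-icr; return (icr[0]+c*r[0]-q*r[1],icr[1]+q*r[0]+c*r[1],w+t)
    path(fn,n)
E
python3 -c "
from h import *
arc(np.array([516+.203*60,79+.979*60]),.35)"
```

```text
[[[np.float64(0.0034), np.float64(0.0034), 0.0], np.float64(-0.044)], [[np.float64(0.007), np.float64(0.0066), 0.0], np.float64(-0.088)], [[np.float64(0.0107), np.float64(0.0097), 0.0], np.float64(-0.131)], [[np.float64(0.0146), np.float64(0.0126), 0.0], np.float64(-0.175)], [[np.float64(0.0186), np.float64(0.0154), 0.0], np.float64(-0.219)], [[np.float64(0.0227), np.float64(0.018), 0.0], np.float64(-0.262)], [[np.float64(0.0269), np.float64(0.0204), 0.0], np.float64(-0.306)], [[np.float64(0.0312), np.float64(0.0226), 0.0], np.float64(-0.35)]]
```

send_rows(
  commands=[
    [[0.004, 0.002, 0], -0.044],
    [[0.008, 0.004, 0], -0.088],
    [[0.012, 0.006, 0], -0.131],
    [[0.016, 0.008, 0], -0.175],
    [[0.02, 0.01, 0], -0.219],
    [[0.024, 0.012, 0], -0.262],
    [[0.028, 0.014, 0], -0.306],
    [[0.032, 0.016, 0], -0.35],
  ],
)

```text
clock: 3.63
eef_pos: [463.0, 55.9, 18.6]
eef_rot: [-3.141, 0.002, 0.147]
wrist_force: [-7.2, -2.0, 3.0]
finger_gap: 94.0
```

```bash
python3 -c "
from h import *
snap(3); s=manip.read_state(); print(s['eef_pos'],s['eef_rot'],s['wrist_force'])"
```

```text
[463.87350268  55.88249765  18.73154517] [3.14150745e+00 1.33342949e-05 1.46828270e-01] [ 0.71574966  0.16041702 -0.01422999]
```

View pics/s3c.png

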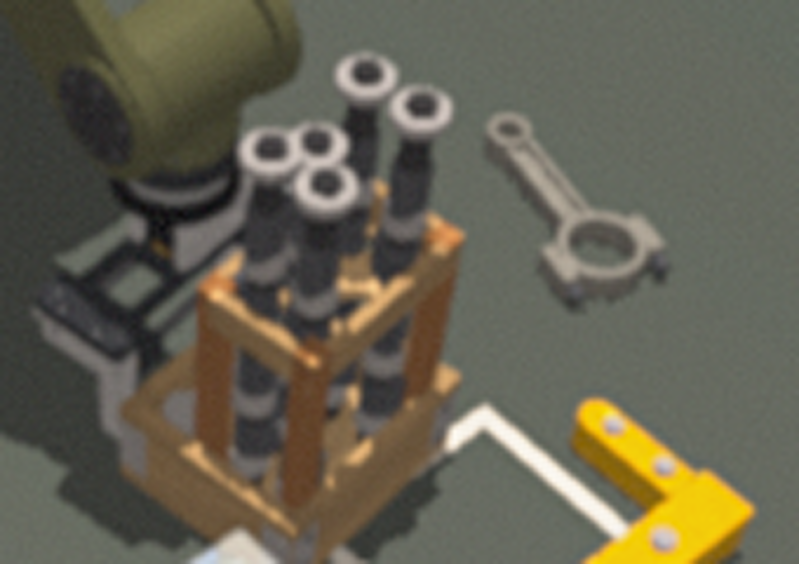

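View pics/t3c.png

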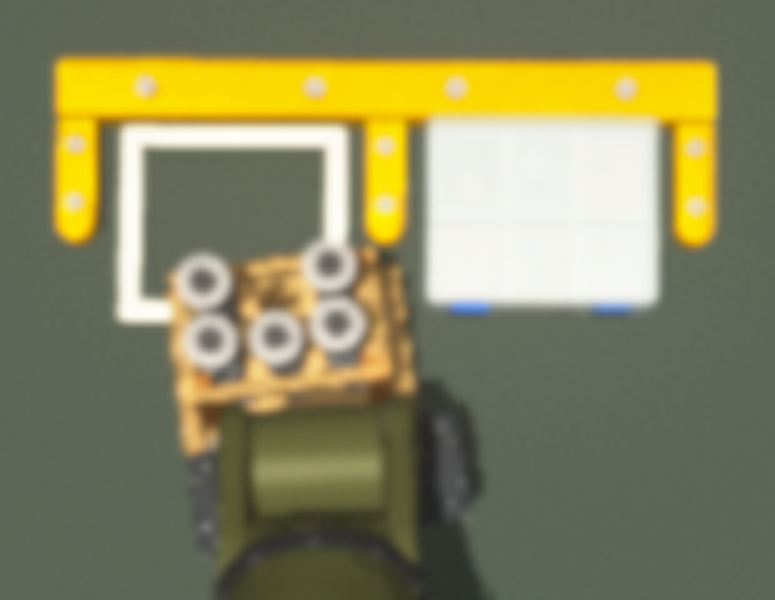

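```bash
cat >> h.py <<'E'
def fit(obs,p0=(540,80,.1),box=(225,85),s=4.7):
    "obs: list of (cam, crop xy, local xyz)"
    def f(p):
        r=[]
        for n,uv,l in obs:
            o,sc=((170,115),5) if n=='top' else (box,s)
            c,k=np.cos(p[2]),np.sin(p[2]); P=[p[0]+c*l[0]-k*l[1],p[1]+k*l[0]+c*l[1],l[2]]
            r.append(proj(n,P)[0]-((np.array(uv)+.5)/sc-.5+o))
        return np.concatenate(r)
    q=least_squares(f,p0,loss='soft_l1',x_scale=[10,10,.1]); print(q.x.round(3)); print(f(q.x).reshape(-1,2).round(1).tolist())
    return q.x
E
python3 -c "
from h import *
FL,FR,NL,NR=(70,80),(70,-80),(-70,80),(-70,-80)
z=lambda a,h:(a[0],a[1],h)
T=[(62,65),(62,-65),(-22,65),(-22,-65)]
fit([('top',(435,350),z(FR,70)),('top',(162,510),z(NL,70)),('top',(392,555),z(NR,70)),('scene',(205,490),z(FR,70)),('scene',(85,330),z(NR,70)),('scene',(415,385),z(FL,70)),('scene',(215,315),z(T[1],200)),('scene',(413,237),z(T[0],200)),('scene',(142,225),z(T[3],200)),('scene',(195,548),z(FR,0)),('scene',(405,455),z(FL,0))])
fit([('top',(402,262),z(FR,70)),('top',(187,455),z(NL,70)),('scene',(305,530),z(FR,70)),('scene',(122,410),z(NR,70)),('scene',(460,378),z(FL,70)),('scene',(312,358),z(T[1],200)),('scene',(463,238),z(T[0],200)),('scene',(198,285),z(T[3],200))])
"
```

```text
[ 5.06534e+02  8.06700e+01 -2.00000e-01]
[[-0.5, 0.8], [0.3, 0.1], [0.4, -0.2], [-2.1, -0.6], [-0.2, -0.1], [1.4, -0.2], [0.1, 1.6], [1.1, -0.2], [-0.5, -0.4], [-0.3, 1.3], [0.9, -0.4]]
[5.43685e+02 8.19850e+01 1.04000e-01]
[[-0.3, 0.5], [0.8, 7.5], [-2.3, 0.9], [-0.4, -1.3], [1.1, 0.0], [0.8, 2.0], [1.2, -0.4], [0.0, 0.2]]
```

```bash
cat >> h.py <<'E'
def loc(cp,lx,ly): c,k=np.cos(cp[2]),np.sin(cp[2]); return cp[0]+c*lx-k*ly, cp[1]+k*lx+c*ly
def wp(cp,pts,dyaw,z=None):
    for l in pts: print(l,end=' '); rel(*loc(cp,*l),manip.read_state()['eef_pos'][2] if z is None else z,cp[2]+dyaw)
E
python3 -c "
from h import *
wp((543.7,82,.104),[(-115,-18),(-115,-125),(-67,-125),(-67,-100)],.1)"
```

```text
(-115, -18) tool shift m [-0.0329 -0.0011 -0.    ] turn about tool z -0.0572
(-115, -125) tool shift m [-0.0375  0.1058 -0.    ] turn about tool z -0.0572
(-67, -125) tool shift m [ 0.0105  0.1079 -0.    ] turn about tool z -0.0572
(-67, -100) tool shift m [ 0.0116  0.0829 -0.    ] turn about tool z -0.0572
```

send_rows(
  commands=[
    [[-0.015, 0, 0], 0],
    [[-0.034, 0.005, 0], 0],
    [[-0.037, 0.035, 0], -0.03],
    [[-0.037, 0.07, 0], -0.057],
    [[-0.037, 0.1, 0], -0.057],
    [[-0.02, 0.107, 0], -0.057],
    [[0.0, 0.108, 0], -0.057],
    [[0.01, 0.105, 0], -0.057],
  ],
  hand=1,
  force=20,
)

```text
clock: 4.4
eef_pos: [490.8, -47.0, 19.1]
eef_rot: [3.141, -0.002, 0.2]
wrist_force: [-0.1, 0.6, -0.1]
finger_gap: 44.1
```

```bash
python3 -c "
from h import *
snap(4); s=manip.read_state(); print(s['eef_pos'],s['eef_rot'],s['wrist_force'],s['finger_gap'])
wp((543.7,82,.104),[(-67,-100),(-67,-92)],.1)"
```

```text
[489.5777382  -45.50795225  18.55192303] [ 3.14137873e+00 -8.04015137e-04  2.03201876e-01] [-1.26636277  0.0721827  -0.42440218] 36.17252834520565
(-67, -100) tool shift m [ 0.0022 -0.0211 -0.    ] turn about tool z -0.0008
(-67, -92) tool shift m [ 0.003  -0.0291 -0.    ] turn about tool z -0.0008
```

View pics/s4c.png

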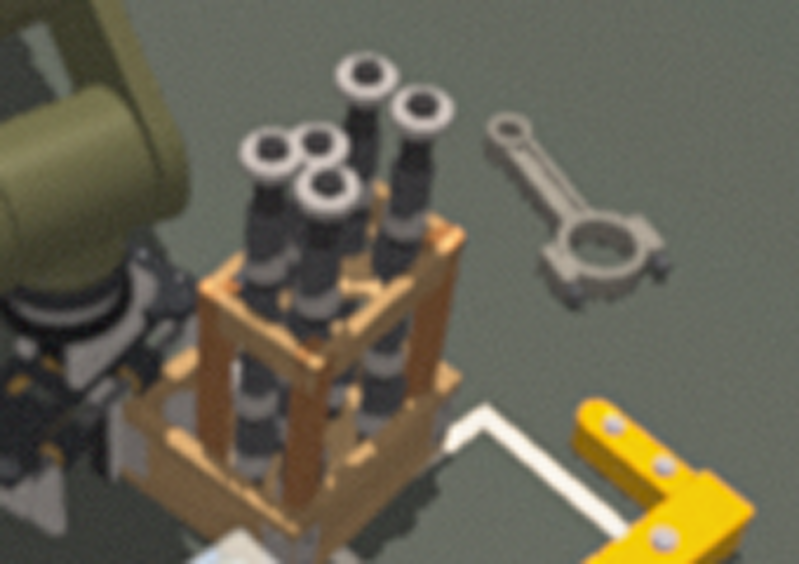

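View pics/t4c.png

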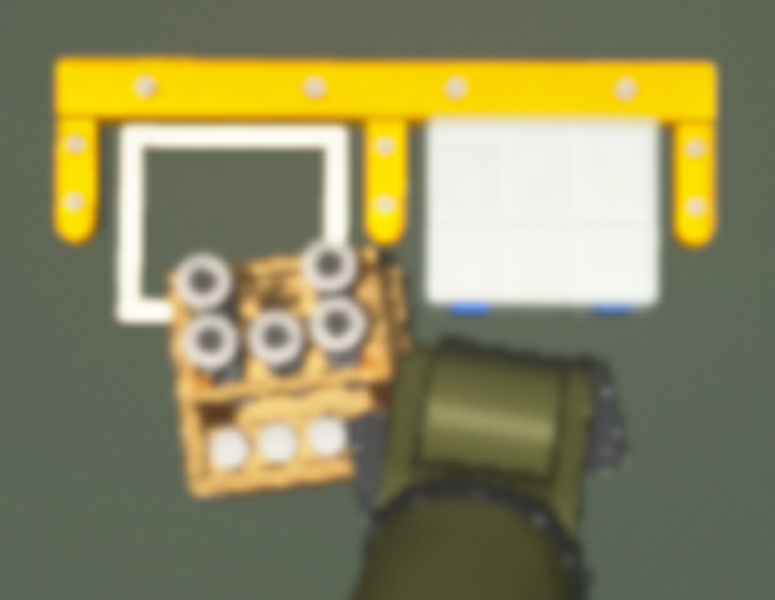

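```bash
python3 -c "
from h import *
for z in (100,120,150,180,200,220,240,260,280,300,340): print(z,((proj('scene',(489.6,-45.5,z))[0]-[225,85]+.5)*4.7-.5).round(), ((proj('top',(489.6,-45.5,z))[0]-[170,115]+.5)*5-.5).round())
FL,FR,NL,NR=(70,80),(70,-80),(-70,80),(-70,-80)
z=lambda a,h:(a[0],a[1],h)
T=[(62,65),(62,-65),(-22,65),(-22,-65)]
cp=fit([('top',(405,262),z(FR,70)),('top',(193,497),z(NL,70)),('scene',(305,530),z(FR,70)),('scene',(122,410),z(NR,70)),('scene',(460,378),z(FL,70)),('scene',(312,358),z(T[1],200)),('scene',(463,238),z(T[0],200)),('scene',(198,285),z(T[3],200))])
# camshaft tops
for uv in [(203,282),(212,340),(278,337),(338,322),(330,265)]:
  P=ray('top',(np.array(uv)+.5)/5-.5+[170,115],290)[0]; d=P[:2]-cp[:2];c,k=np.cos(cp[2]),np.sin(cp[2]); print(c*d[0]+k*d[1],-k*d[0]+c*d[1])
"
```

```text
100 [ 74. 415.] [484. 450.]
120 [ 72. 393.] [485. 448.]
150 [ 70. 359.] [486. 444.]
180 [ 68. 324.] [487. 440.]
200 [ 66. 299.] [487. 437.]
220 [ 64. 274.] [488. 434.]
240 [ 63. 248.] [489. 431.]
260 [ 61. 221.] [490. 428.]
280 [ 59. 193.] [490. 424.]
300 [ 57. 163.] [491. 421.]
340 [ 53. 102.] [493. 414.]
[5.42655e+02 8.10900e+01 1.20000e-01]
[[-1.0, 0.5], [0.2, -0.3], [-2.2, 0.8], [-0.8, -0.9], [0.5, -0.5], [0.8, 2.0], [0.5, -0.9], [-0.3, 0.4]]
38.784487336428924 40.0927533300021
3.295777335819972 39.00121392249122
-0.11056743868842932 -0.2849441569805968
4.132914252725313 -36.9571957909823
38.97900672077292 -36.59906382425152
```

View pics/s4.png

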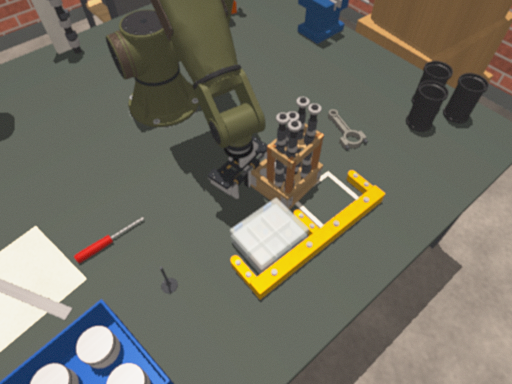

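```bash
python3 -c "
from h import *
cp=(542.7,81.1,.12)
wp(cp,[(-74,-98),(-74,-92)],.1)
icr=np.array(loc(cp,90,0)); p=np.array(loc(cp,-74,-92))
for t in (-.05,-.1,-.15,-.2):
  q=R.from_euler('z',t).as_matrix()[:2,:2]@(p-icr)+icr; rel(q[0],q[1],18.7,.22+t)
"
```

```text
(-74, -98) tool shift m [-0.0043 -0.0218 -0.    ] turn about tool z -0.0168
(-74, -92) tool shift m [-0.0038 -0.0278 -0.    ] turn about tool z -0.0168
tool shift m [-0.0075 -0.0364 -0.0001] turn about tool z 0.0332
tool shift m [-0.0107 -0.0452 -0.0001] turn about tool z 0.0832
tool shift m [-0.0136 -0.0542 -0.0001] turn about tool z 0.1332
tool shift m [-0.0159 -0.0633 -0.0001] turn about tool z 0.1832
```

send_rows(
  commands=[
    [[-0.003, -0.008, 0], -0.01],
    [[-0.0043, -0.015, 0], -0.017],
    [[-0.0043, -0.021, 0], -0.017],
    [[-0.0042, -0.024, 0], -0.017],
    [[-0.004, -0.027, 0], -0.017],
    [[-0.005, -0.03, 0], -0.005],
    [[-0.006, -0.033, 0], 0.01],
    [[-0.0075, -0.036, 0], 0.033],
  ],
)

```text
clock: 5.17
eef_pos: [474.1, -12.5, 18.6]
eef_rot: [3.141, -0.001, 0.168]
wrist_force: [0.6, -4.8, 1.5]
finger_gap: 0.4
```

```bash
python3 -c "
from h import *
snap(5); s=manip.read_state(); print(s['eef_pos'],s['eef_rot'],s['wrist_force'],s['finger_gap'])"
```

```text
[473.91460864 -12.25028027  18.58997201] [ 3.14135555e+00 -2.66877495e-04  1.68560734e-01] [-0.14310491 -1.89055867  1.54334323] 0.43325033640409594
```

View pics/s5c.png

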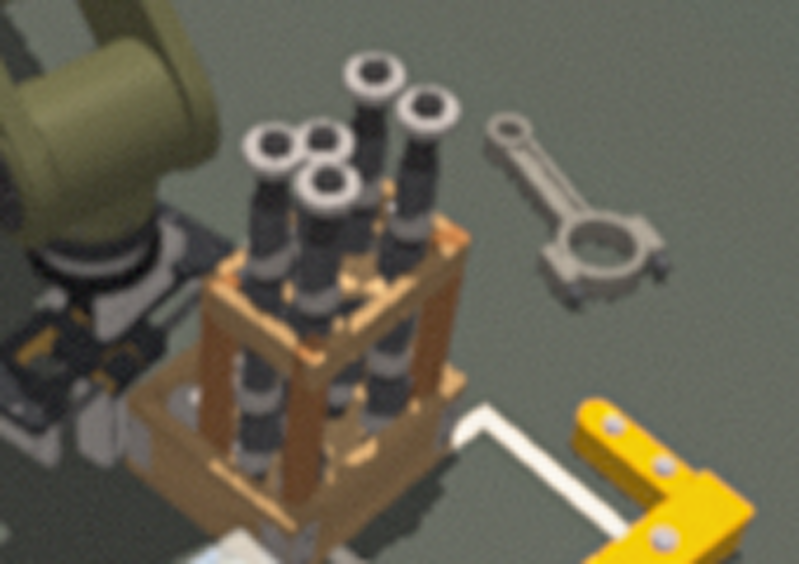

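View pics/t5c.png

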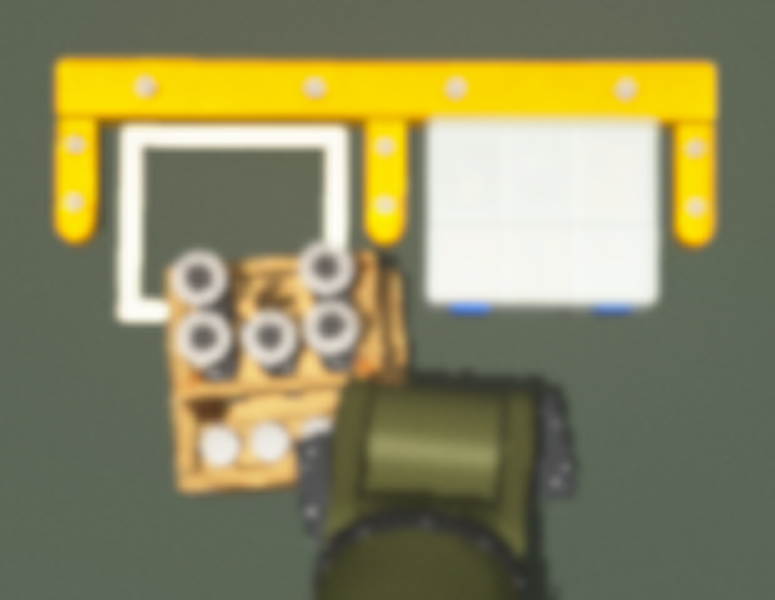

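The push works: the crate swung slightly clockwise, and the wrist stays clear of the camshafts. I'll continue along the arc.

```bash
python3 -c "
from h import *
FL,FR,NL,NR=(70,80),(70,-80),(-70,80),(-70,-80)
z=lambda a,h:(a[0],a[1],h)
T=[(62,65),(62,-65),(-22,65),(-22,-65)]
cp=fit([('top',(407,268),z(FR,70)),('top',(180,492),z(NL,70)),('scene',(303,530),z(FR,70)),('scene',(130,400),z(NR,70)),('scene',(463,378),z(FL,70)),('scene',(315,358),z(T[1],200)),('scene',(468,238),z(T[0],200)),('scene',(205,283),z(T[3],200))])
arc(np.array(loc(cp,90,0)),-.25)
"|sed 's/np.float64//g'
```

```text
[5.43421e+02 8.53230e+01 8.60000e-02]
[[-1.9, -0.2], [0.8, -0.2], [-1.7, 0.1], [-1.3, -0.3], [1.3, -0.1], [0.4, 1.3], [1.0, -0.6], [-0.8, -0.4]]
[[[(-0.0023), (-0.0055), 0.0], (0.031)], [[(-0.0045), (-0.0111), 0.0], (0.062)], [[(-0.0065), (-0.0167), 0.0], (0.094)], [[(-0.0083), (-0.0224), 0.0], (0.125)], [[(-0.0099), (-0.0281), 0.0], (0.156)], [[(-0.0113), (-0.0339), 0.0], (0.188)], [[(-0.0126), (-0.0397), 0.0], (0.219)], [[(-0.0137), (-0.0456), 0.0], (0.25)]]
```

send_rows(
  commands=[
    [[-0.002, -0.005, 0], 0.03],
    [[-0.004, -0.01, 0], 0.06],
    [[-0.006, -0.015, 0], 0.09],
    [[-0.008, -0.02, 0], 0.12],
    [[-0.0095, -0.025, 0], 0.15],
    [[-0.011, -0.03, 0], 0.18],
    [[-0.012, -0.035, 0], 0.21],
    [[-0.013, -0.04, 0], 0.23],
  ],
)

```text
clock: 5.93
eef_pos: [454.3, 24.6, 18.6]
eef_rot: [3.141, 0.0, -0.062]
wrist_force: [-1.5, -7.2, 2.5]
finger_gap: 0.4
```

```bash
python3 -c "
from h import *
snap(6); s=manip.read_state(); print(s['eef_pos'],s['eef_rot'],s['wrist_force'],s['finger_gap'])"
```

```text
[454.18686843  25.0879152   18.52099591] [ 3.14149202e+00  2.61468512e-04 -6.04640105e-02] [-0.68160776 -0.60097036  0.69299004] 0.6806530158074235
```

View pics/s6c.png

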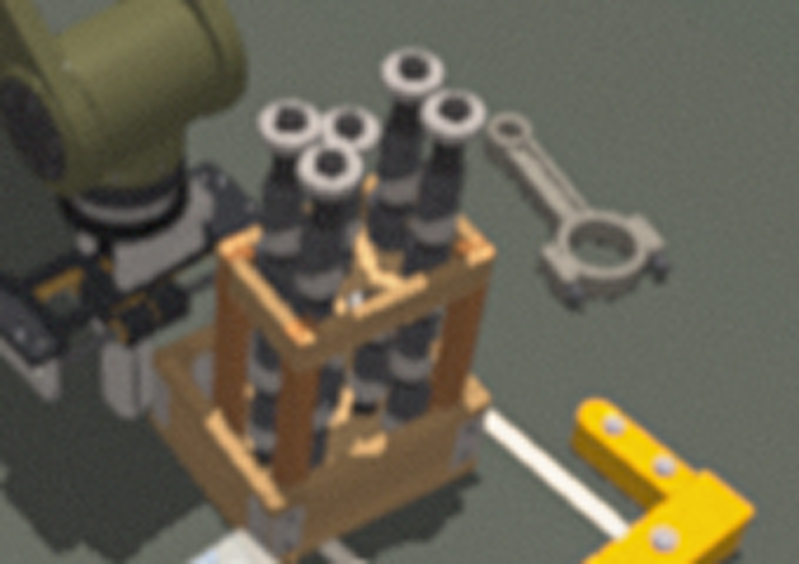

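View pics/t6c.png

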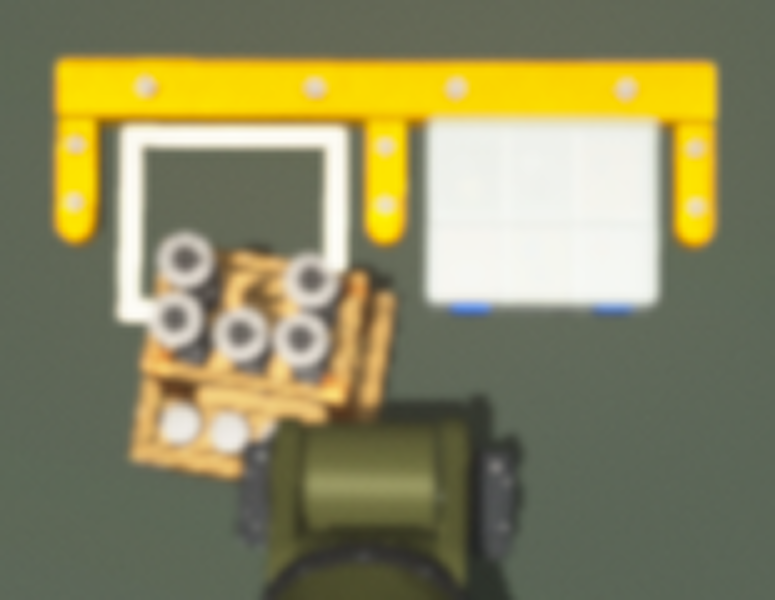

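```bash
cat >> h.py <<'E'
FL,FR,NL,NR=(70,80),(70,-80),(-70,80),(-70,-80)
zz=lambda a,h:(a[0],a[1],h)
T=[(62,65),(62,-65),(-22,65),(-22,-65)]
E
python3 -c "
from h import *
cp=fit([('top',(395,290),zz(FR,70)),('top',(132,460),zz(NL,70)),('scene',(280,505),zz(FR,70)),('scene',(157,355),zz(NR,70)),('scene',(490,395),zz(FL,70)),('scene',(300,343),zz(T[1],200)),('scene',(493,248),zz(T[0],200)),('scene',(220,243),zz(T[3],200))])
p=manip.read_state()['eef_pos'][:2]-cp[:2];c,k=np.cos(cp[2]),np.sin(cp[2]);print('tool local',c*p[0]+k*p[1],-k*p[0]+c*p[1])
arc(np.array(loc(cp,90,0)),-.25)
"|sed 's/np.float64//g'
```

```text
[ 5.44529e+02  1.04298e+02 -1.54000e-01]
[[-0.3, 0.7], [0.2, 0.3], [-0.7, 0.6], [-1.4, -0.6], [0.9, 0.0], [0.8, 0.0], [1.2, 0.0], [-0.4, 0.4]]
tool local -77.11059140623266 -92.14036214476604
[[[(-0.0023), (-0.0055), 0.0], (0.031)], [[(-0.0044), (-0.0111), 0.0], (0.062)], [[(-0.0064), (-0.0167), 0.0], (0.094)], [[(-0.0081), (-0.0224), 0.0], (0.125)], [[(-0.0097), (-0.0282), 0.0], (0.156)], [[(-0.0111), (-0.034), 0.0], (0.188)], [[(-0.0123), (-0.0398), 0.0], (0.219)], [[(-0.0134), (-0.0457), 0.0], (0.25)]]
```

send_rows(
  commands=[
    [[0.004, -0.004, 0], 0.02],
    [[0.003, -0.01, 0], 0.06],
    [[0.001, -0.016, 0], 0.1],
    [[-0.001, -0.022, 0], 0.14],
    [[-0.003, -0.028, 0], 0.175],
    [[-0.0045, -0.034, 0], 0.21],
    [[-0.006, -0.04, 0], 0.24],
    [[-0.007, -0.045, 0], 0.27],
  ],
)

```text
clock: 6.7
eef_pos: [449.6, 70.2, 18.2]
eef_rot: [3.141, 0.001, -0.331]
wrist_force: [-2.7, -4.3, 1.4]
finger_gap: -0.0
```

```bash
python3 -c "
from h import *
snap(7); s=manip.read_state(); print(s['eef_pos'],s['eef_rot'],s['wrist_force'],s['finger_gap'])"
```

```text
[449.79494536  70.51605258  18.25842732] [ 3.14144274e+00  8.68556698e-04 -3.29875147e-01] [ 0.82723566 -0.75707536 -0.09730106] 0.3654838539264163
```

View pics/s7c.png

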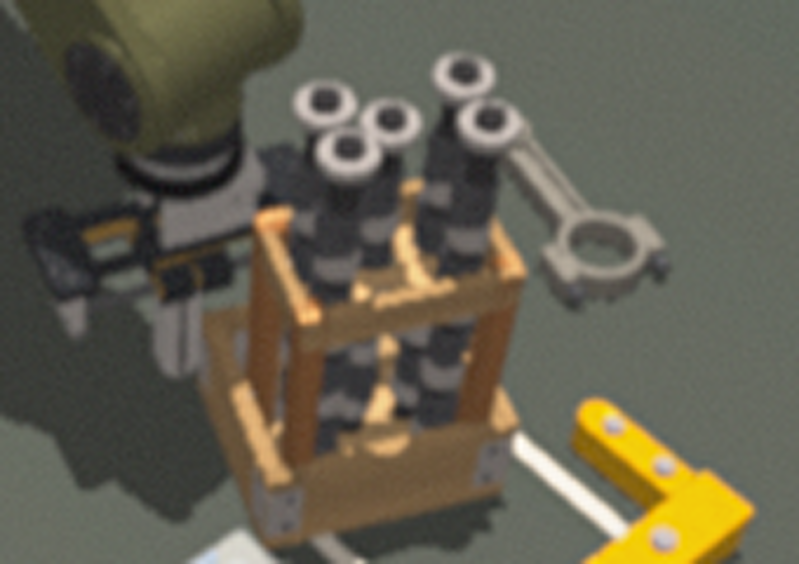

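View pics/t7c.png

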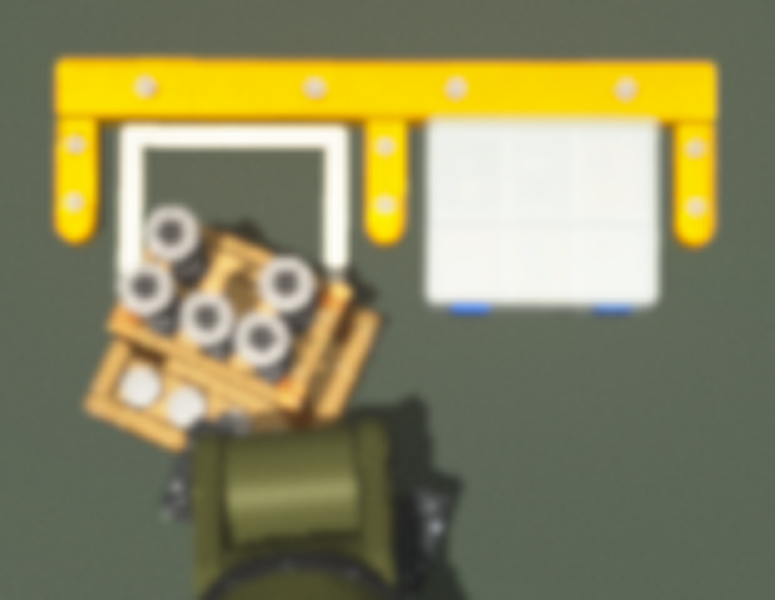

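```bash
python3 -c "
from h import *
cp=fit([('top',(382,315),zz(FR,70)),('top',(85,408),zz(NL,70)),('scene',(275,488),zz(FR,70)),('scene',(205,315),zz(NR,70)),('scene',(520,425),zz(FL,70)),('scene',(303,320),zz(T[1],200)),('scene',(523,272),zz(T[0],200)),('scene',(257,215),zz(T[3],200))])
p=manip.read_state()['eef_pos'][:2]-cp[:2];c,k=np.cos(cp[2]),np.sin(cp[2]);print('tool local',c*p[0]+k*p[1],-k*p[0]+c*p[1])
for l in [FL,FR,NL,NR]: print(np.round(loc(cp,*l)))
wp(cp,[(-77,-110),(-125,-115),(-125,-20),(-95,-20)],0)
"|sed 's/np.float64//g'
```

```text
[ 5.56035e+02  1.24816e+02 -4.24000e-01]
[[-0.1, -0.1], [0.1, -0.1], [-0.9, -0.6], [-0.9, -0.4], [0.5, -0.1], [0.2, 0.7], [1.4, 0.1], [-0.4, -0.1]]
tool local -74.4968280259036 -93.19747070056945
[653. 169.]
[587.  23.]
[525. 227.]
[459.  81.]
(-77, -110) tool shift m [-0.0041  0.0165 -0.    ] turn about tool z 0.0941
(-125, -115) tool shift m [-0.0523  0.017  -0.    ] turn about tool z 0.0941
(-125, -20) tool shift m [-0.0434 -0.0776 -0.    ] turn about tool z 0.0941
(-95, -20) tool shift m [-0.0135 -0.0748 -0.    ] turn about tool z 0.0941
```

send_rows(
  commands=[
    [[-0.003, 0.01, 0], 0],
    [[-0.015, 0.018, 0], 0],
    [[-0.045, 0.017, 0], 0.03],
    [[-0.055, 0.0, 0], 0.06],
    [[-0.05, -0.03, 0], 0.09],
    [[-0.045, -0.06, 0], 0.094],
    [[-0.043, -0.074, 0], 0.094],
    [[-0.042, -0.076, 0], 0.094],
  ],
  hand=-1,
)

```text
clock: 7.47
eef_pos: [435.9, 156.9, 18.6]
eef_rot: [-3.141, -0.001, -0.421]
wrist_force: [0.3, -0.5, 0.5]
finger_gap: 50.5
```

send_rows(
  commands=[
    [[0, 0, 0], 0],
    [[0.002, 0, 0], 0],
    [[0.006, 0, 0], 0],
    [[0.011, 0, 0], 0],
    [[0.016, 0, 0], 0],
    [[0.021, 0, 0], 0],
    [[0.026, 0, 0], 0],
    [[0.03, 0, 0], 0],
  ],
)

```text
clock: 8.13
eef_pos: [463.1, 143.0, 18.5]
eef_rot: [-3.142, -0.0, -0.425]
wrist_force: [0.1, -0.0, 0.2]
finger_gap: 93.8
```

```bash
python3 -c "
from h import *
s=manip.read_state(); print(s['eef_pos'],s['eef_rot'],s['wrist_force'],s['finger_gap'])
cp=(556,124.8,-.424)
p=manip.read_state()['eef_pos'][:2]-cp[:2];c,k=np.cos(cp[2]),np.sin(cp[2]);print('tool local',c*p[0]+k*p[1],-k*p[0]+c*p[1])
wp(cp,[(-79,-18)],0)
arc(np.array(loc(cp,0,75)),.4)
"|sed 's/np.float64//g'
```

```text
[463.05164043 142.95789669  18.45536726] [-3.14150850e+00 -1.02172479e-04 -4.24525164e-01] [ 0.05790747 -0.01045791  0.16604291] 93.83634682055637
tool local -92.1881697968611 -21.689815776547466
(-79, -18) tool shift m [ 0.0132 -0.0037 -0.    ] turn about tool z -0.0005
[[[(0.005), (0.0045), 0.0], (-0.05)], [[(0.0101), (0.0087), 0.0], (-0.1)], [[(0.0155), (0.0127), 0.0], (-0.15)], [[(0.0211), (0.0164), 0.0], (-0.2)], [[(0.0268), (0.0198), 0.0], (-0.25)], [[(0.0327), (0.0229), 0.0], (-0.3)], [[(0.0388), (0.0257), 0.0], (-0.35)], [[(0.0449), (0.0282), 0.0], (-0.4)]]
```

send_rows(
  commands=[
    [[0.005, -0.001, 0], 0],
    [[0.01, -0.002, 0], 0],
    [[0.014, -0.001, 0], -0.03],
    [[0.019, 0.001, 0], -0.07],
    [[0.024, 0.004, 0], -0.12],
    [[0.029, 0.007, 0], -0.17],
    [[0.034, 0.01, 0], -0.22],
    [[0.039, 0.013, 0], -0.27],
  ],
)

```text
clock: 8.8
eef_pos: [491.9, 115.3, 18.2]
eef_rot: [3.141, 0.003, -0.152]
wrist_force: [-7.7, 0.9, 4.4]
finger_gap: 93.8
```

```bash
python3 -c "
from h import *
snap(8); s=manip.read_state(); print(s['eef_pos'],s['eef_rot'],s['wrist_force'],s['finger_gap'])"
```

```text
[492.77313116 114.99698548  18.2608877 ] [ 3.14136244e+00  7.79802028e-04 -1.53210617e-01] [ 0.45384246  0.01398819 -0.20686509] 94.16682329964964
```

View pics/s8c.png

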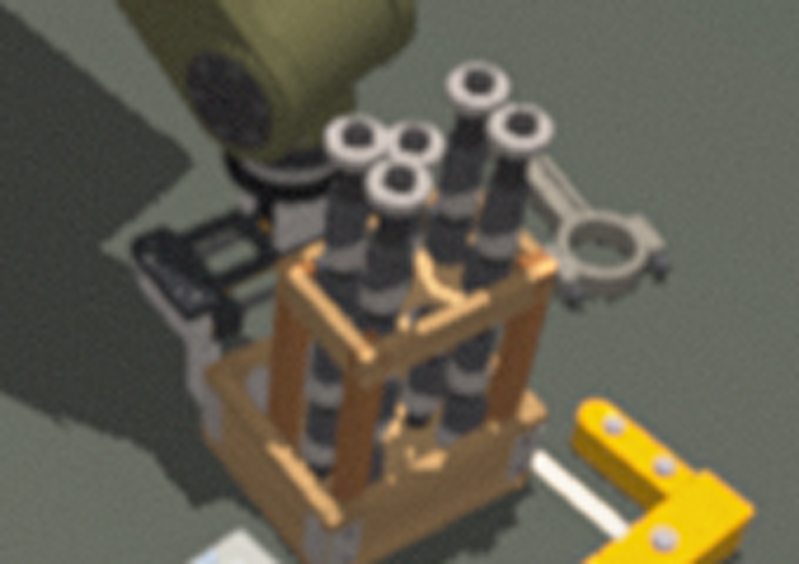

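View pics/t8c.png

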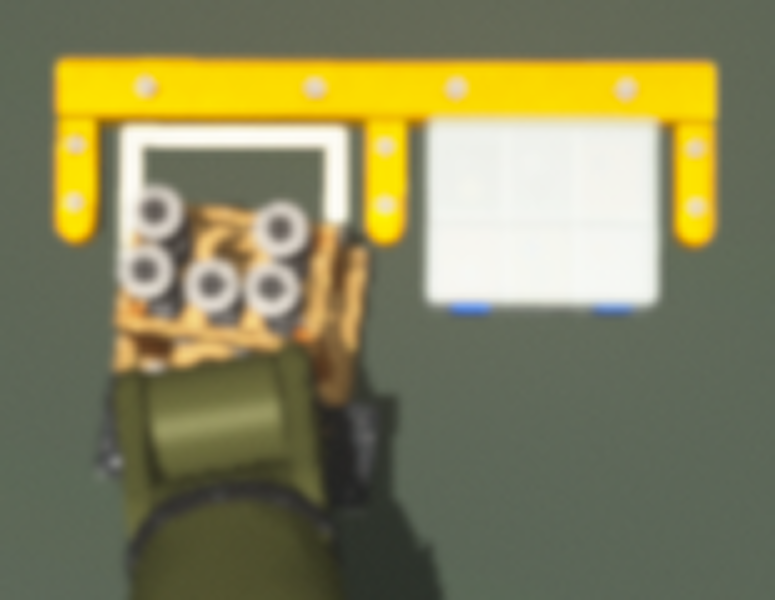

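```bash
cat >> h.py <<'E'
def tl(cp):
    p=manip.read_state()['eef_pos'][:2]-cp[:2];c,k=np.cos(cp[2]),np.sin(cp[2]);print('tool local',c*p[0]+k*p[1],-k*p[0]+c*p[1])
    print([np.round(loc(cp,*l)).tolist() for l in [FL,FR,NL,NR]])
E
python3 -c "
from h import *
cp=fit([('top',(370,252),zz(FR,70)),('scene',(337,522),zz(FR,70)),('scene',(205,368),zz(NR,70)),('scene',(547,410),zz(FL,70)),('scene',(362,360),zz(T[1],200)),('scene',(555,264),zz(T[0],200)),('scene',(288,262),zz(T[3],200))])
tl(cp)
arc(np.array(loc(cp,0,75)),.25)
"|sed 's/np.float64//g'
```

```text
[ 5.74312e+02  1.21015e+02 -1.52000e-01]
[[-0.2, -0.2], [-0.9, 0.5], [-0.5, -0.3], [0.5, -0.0], [0.9, 0.0], [0.9, -0.1], [-2.4, -0.3]]
tool local -79.68025790302218 -18.324384577648757
[[656.0, 189.0], [631.0, 31.0], [517.0, 211.0], [493.0, 53.0]]
[[[(0.003), (0.0024), 0.0], (-0.031)], [[(0.006), (0.0048), 0.0], (-0.062)], [[(0.0091), (0.007), 0.0], (-0.094)], [[(0.0123), (0.0092), 0.0], (-0.125)], [[(0.0155), (0.0112), 0.0], (-0.156)], [[(0.0188), (0.0132), 0.0], (-0.188)], [[(0.0222), (0.015), 0.0], (-0.219)], [[(0.0256), (0.0168), 0.0], (-0.25)]]
```

send_rows(
  commands=[
    [[0.003, 0.001, 0], -0.031],
    [[0.006, 0.002, 0], -0.062],
    [[0.0095, 0.004, 0], -0.094],
    [[0.013, 0.005, 0], -0.125],
    [[0.0165, 0.007, 0], -0.156],
    [[0.02, 0.008, 0], -0.188],
    [[0.0235, 0.009, 0], -0.219],
    [[0.027, 0.01, 0], -0.25],
  ],
)

```text
clock: 9.57
eef_pos: [516.9, 101.1, 18.2]
eef_rot: [3.141, 0.003, 0.096]
wrist_force: [-8.8, -3.9, 5.5]
finger_gap: 94.2
```

```bash
python3 -c "
from h import *
snap(9); s=manip.read_state(); print(s['eef_pos'],s['eef_rot'],s['wrist_force'],s['finger_gap'])"
```

```text
[517.74463776 101.17866823  18.22156885] [3.14139294e+00 9.68047065e-04 9.54449829e-02] [ 0.02488999 -1.3000088   0.05687051] 94.05361926005293
```

View pics/s9c.png

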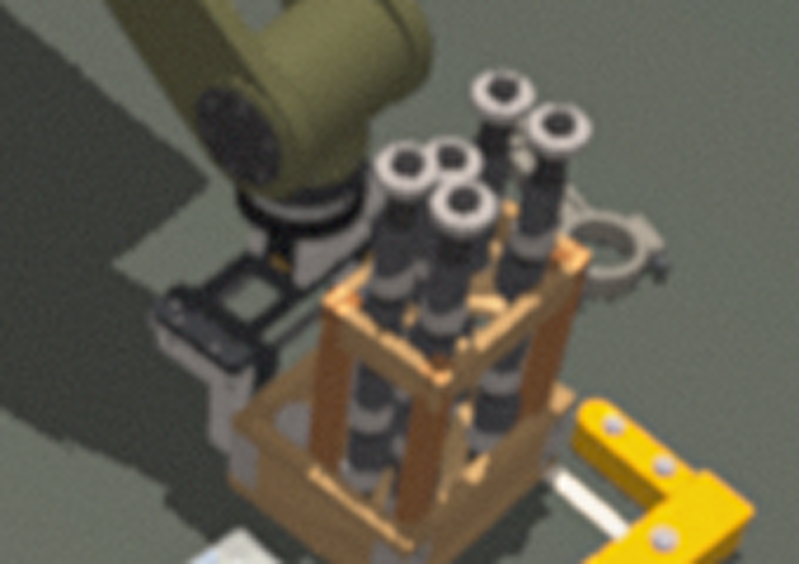

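View pics/t9c.png

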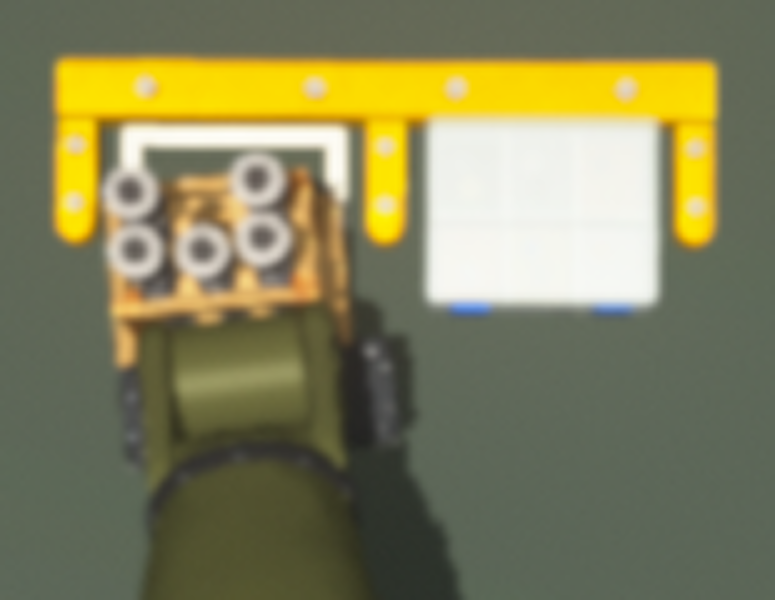

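```bash
python3 -c "
from h import *
cp=fit([('scene',(412,548),zz(FR,70)),('scene',(232,415),zz(NR,70)),('scene',(574,390),zz(FL,70)),('scene',(437,378),zz(T[1],200)),('scene',(589,258),zz(T[0],200)),('scene',(322,302),zz(T[3],200))],(597,122,.08))
tl(cp)
for l in FR: pass
fp=(731,19,-.015)
for q in [(-87+12.5,12.5),(0,12.5),(-87+12.5,220-12.5),(0,207.5)]: print(np.round(loc(fp,*q)))
wp(cp,[(-115,-18),(-115,-120),(-74,-120),(-74,-98),(-74,-92)],.1)
"|sed 's/np.float64//g'
```

```text
[5.94481e+02 1.25666e+02 9.60000e-02]
[[-0.7, 0.1], [-0.6, 0.2], [0.3, 0.4], [1.1, 0.9], [0.3, -1.6], [-0.3, -0.7]]
tool local -78.72303434999684 -17.05427074601336
[[657.0, 212.0], [672.0, 53.0], [517.0, 199.0], [532.0, 39.0]]
[657.  33.]
[731.  31.]
[660. 228.]
[734. 226.]
(-115, -18) tool shift m [-0.0363  0.0009 -0.    ] turn about tool z -0.1001
(-115, -120) tool shift m [-0.0363  0.1029 -0.    ] turn about tool z -0.1001
(-74, -120) tool shift m [ 0.0047  0.1029 -0.    ] turn about tool z -0.1001
(-74, -98) tool shift m [ 0.0047  0.0809 -0.    ] turn about tool z -0.1001
(-74, -92) tool shift m [ 0.0047  0.0749 -0.    ] turn about tool z -0.1001
```

send_rows(
  commands=[
    [[0.004, 0, 0], 0],
    [[0.009, 0, 0], 0],
    [[0.014, 0, 0], 0],
    [[0.019, 0, 0], 0],
    [[0.025, 0, 0], 0],
    [[0.031, 0, 0], 0],
    [[0.036, 0, 0], 0],
    [[0.04, 0, 0], 0],
  ],
)

```text
clock: 10.33
eef_pos: [556.6, 105.5, 18.1]
eef_rot: [3.141, 0.004, 0.095]
wrist_force: [-13.9, -2.1, 8.4]
finger_gap: 94.0
```

```bash
python3 -c "
from h import *
snap(10,(265,85,435,205)); s=manip.read_state(); print(s['eef_pos'],s['eef_rot'],s['wrist_force'],s['finger_gap'])"
```

```text
[557.27276912 105.53155399  18.07085961] [3.14154331e+00 1.67536702e-03 9.51227416e-02] [-3.55523076 -0.50880926  0.08499188] 94.22110615253708
```

View pics/s10c.png

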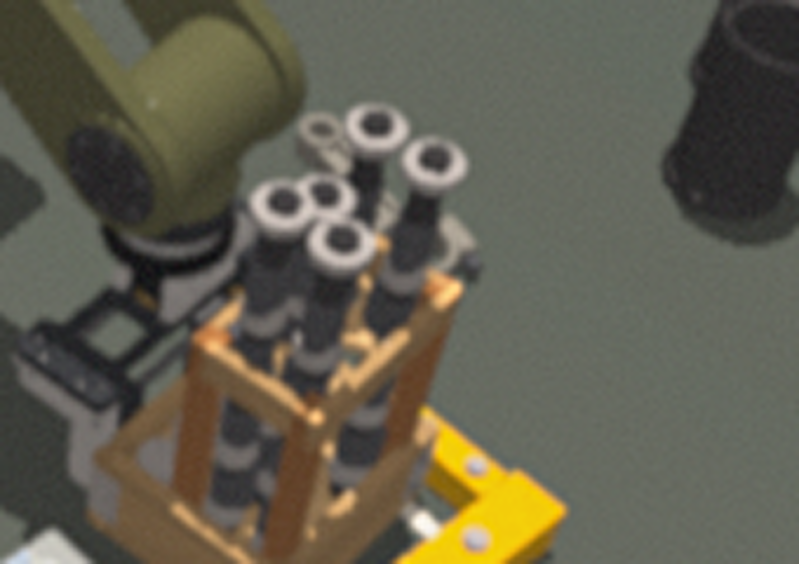

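View pics/t10c.png

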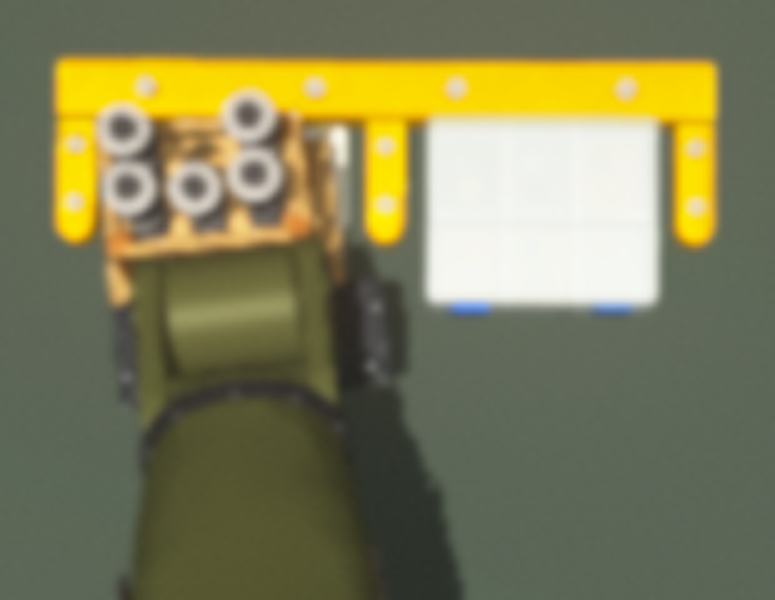

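```bash
python3 -c "
from h import *
cp=fit([('scene',(97,455),zz(NR,70)),('scene',(437,422),zz(FL,70)),('scene',(310,425),zz(T[1],200)),('scene',(463,288),zz(T[0],200)),('scene',(193,340),zz(T[3],200)),('top',(108,303),zz(NL,70))],(634,130,.08),box=(265,85))
tl(cp)
wp(cp,[(-90,-15),(-90,18),(-79,18)],-.0)
"|sed 's/np.float64//g'
```

```text
[6.35235e+02 1.30173e+02 9.00000e-02]
[[-1.0, -0.7], [1.3, 1.4], [1.4, -0.1], [0.4, 0.2], [-0.4, -0.5], [2.2, 11.2]]
tool local -79.86139411700688 -17.537012288586496
[[698.0, 216.0], [712.0, 57.0], [558.0, 204.0], [573.0, 44.0]]
(-90, -15) tool shift m [-0.0101 -0.0026 -0.    ] turn about tool z 0.0051
(-90, 18) tool shift m [-0.01   -0.0356 -0.    ] turn about tool z 0.0051
(-79, 18) tool shift m [ 0.001  -0.0355 -0.    ] turn about tool z 0.0051
```

send_rows(
  commands=[
    [[-0.005, 0, 0], 0],
    [[-0.011, -0.001, 0], 0],
    [[-0.012, -0.01, 0], 0],
    [[-0.012, -0.022, 0], 0.003],
    [[-0.012, -0.032, 0], 0.005],
    [[-0.01, -0.0355, 0], 0.005],
    [[-0.006, -0.0355, 0], 0.005],
    [[-0.003, -0.0355, 0], 0.005],
  ],
)

```text
clock: 11.1
eef_pos: [551.7, 140.8, 18.5]
eef_rot: [-3.142, -0.0, 0.092]
wrist_force: [0.3, -0.3, -0.2]
finger_gap: 94.3
```

```bash
python3 -c "
from h import *
s=manip.read_state(); print(s['eef_pos'],s['eef_rot'],s['wrist_force'])
cp=(634.5,130,.093); tl(cp); wp(cp,[(-79,18)],0)
p=np.array(loc(cp,-79,18)); icr=np.array(loc(cp,0,-75))
for t in (-.03,-.06,-.09,-.108):
  q=R.from_euler('z',t).as_matrix()[:2,:2]@(p-icr)+icr; rel(q[0],q[1],18,.093+t)
"
```

```text
[551.72233934 140.7945406   18.49195999] [-3.14159021e+00 -3.19902329e-04  9.16231082e-02] [ 0.29061327 -0.34988171 -0.19338393]
tool local -81.41750081003808 18.43512335177465
[[697.0, 216.0], [712.0, 57.0], [557.0, 203.0], [572.0, 44.0]]
(-79, 18) tool shift m [ 0.0024  0.0004 -0.    ] turn about tool z -0.0014
tool shift m [ 0.0052 -0.0019  0.0005] turn about tool z 0.0286
tool shift m [ 0.0081 -0.0041  0.0005] turn about tool z 0.0586
tool shift m [ 0.0111 -0.0063  0.0005] turn about tool z 0.0886
tool shift m [ 0.0129 -0.0076  0.0005] turn about tool z 0.1066
```

send_rows(
  commands=[
    [[0.0015, 0, 0], 0],
    [[0.003, 0, 0], 0.005],
    [[0.005, -0.0015, 0], 0.025],
    [[0.007, -0.003, 0], 0.045],
    [[0.009, -0.0045, 0], 0.065],
    [[0.011, -0.006, 0], 0.085],
    [[0.013, -0.0075, 0], 0.106],
    [[0.0145, -0.0078, 0], 0.106],
  ],
)

```text
clock: 11.77
eef_pos: [563.9, 149.2, 18.3]
eef_rot: [3.141, 0.003, -0.017]
wrist_force: [-15.4, -1.9, 11.0]
finger_gap: 94.1
```

```bash
python3 -c "
from h import *
snap(11,(265,85,435,205)); s=manip.read_state(); print(s['eef_pos'],s['eef_rot'],s['wrist_force'],s['finger_gap'])"
```

```text
[564.09042596 149.21872318  18.31517113] [ 3.14143102e+00  2.83615736e-03 -1.63811868e-02] [-8.56940165  1.48419589  5.44237738] 94.56517726194912
```

View pics/s11c.png

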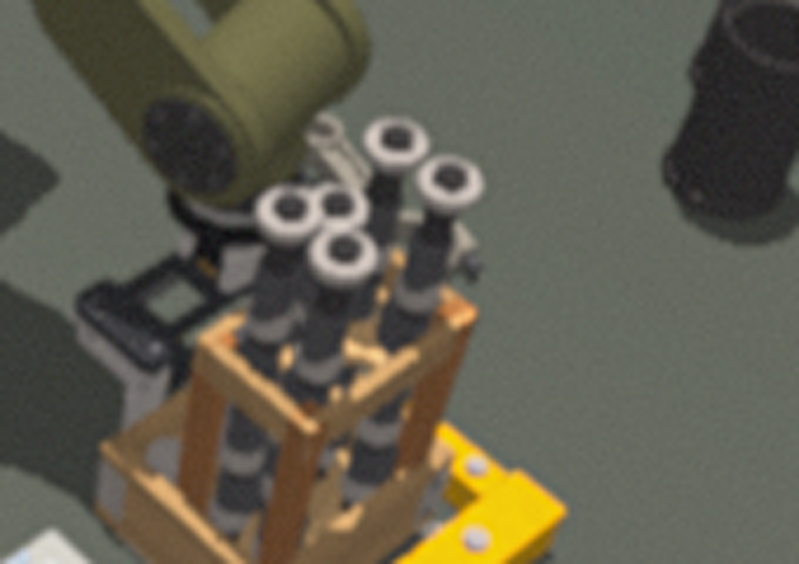

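View pics/t11c.png

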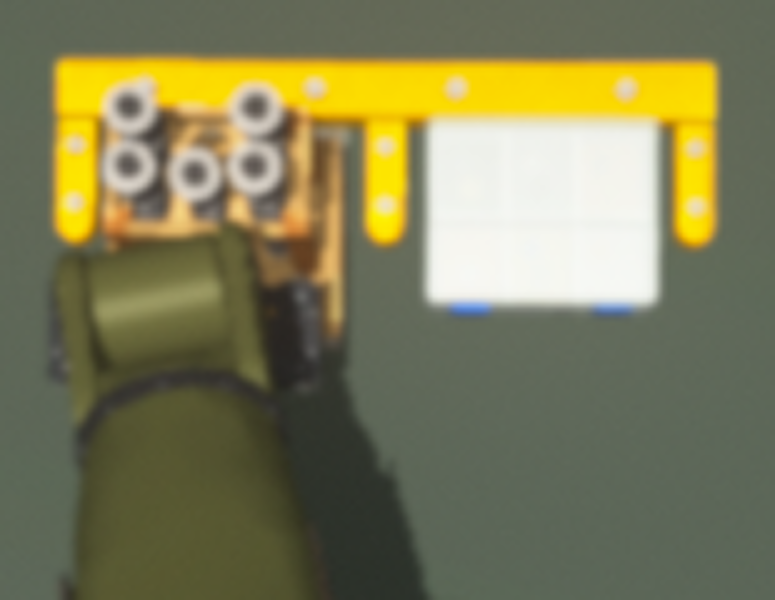

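send_rows(
  commands=[
    [[0.002, 0, 0], 0],
    [[0.004, 0, 0], 0],
    [[0.006, 0, 0], 0],
    [[0.008, 0, 0], 0],
    [[0.01, 0, 0], 0],
    [[0.012, 0, 0], 0],
    [[0.013, 0, 0], 0],
    [[0.014, 0, 0], 0],
  ],
)

```text
clock: 12.53
eef_pos: [577.6, 148.9, 18.3]
eef_rot: [3.141, 0.004, -0.016]
wrist_force: [-13.2, 0.6, 8.3]
finger_gap: 93.7
```

```bash
python3 -c "
from h import *
snap(12,(265,85,435,205)); s=manip.read_state(); print(s['eef_pos'],s['eef_rot'],s['wrist_force'],s['finger_gap'])"
```

```text
[577.75180041 148.8712792   18.23545182] [ 3.14127859  0.00362564 -0.01609859] [-11.48899957  -0.16756909   7.41343647] 94.1896809420387
```

View pics/s12c.png

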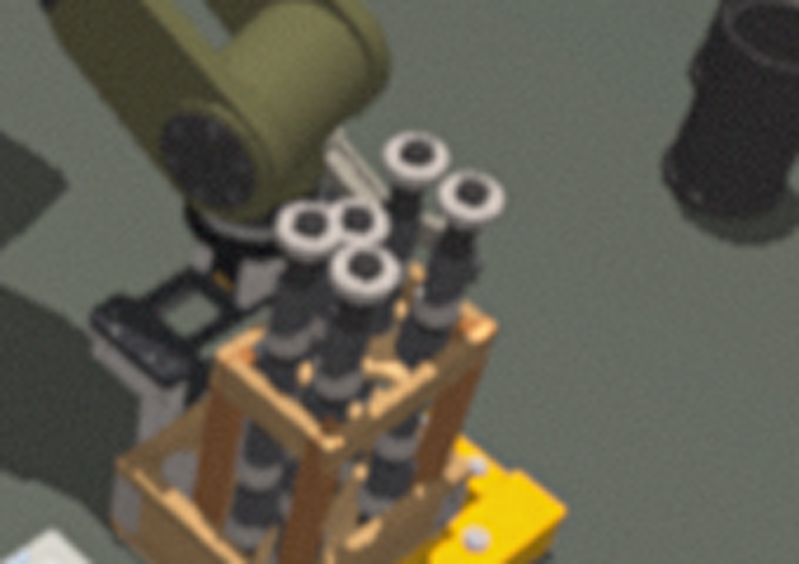

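View pics/t12c.png

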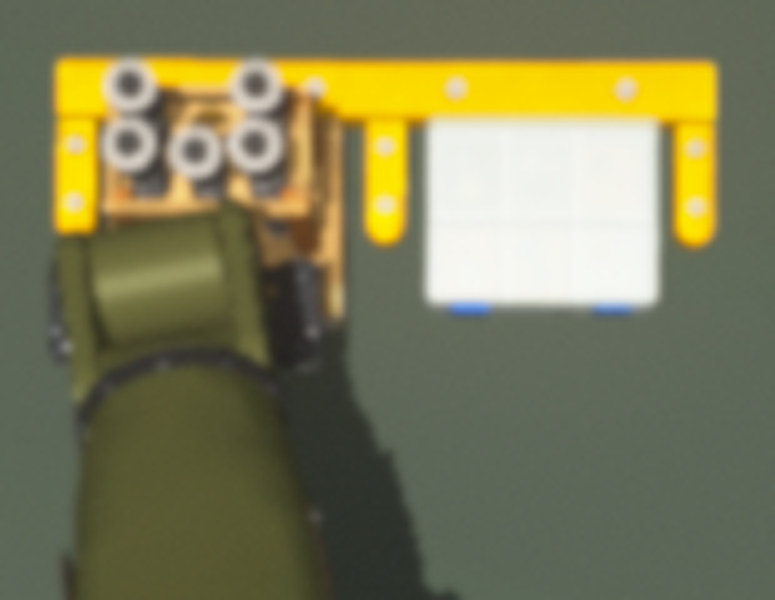

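send_rows(
  commands=[
    [[0.0007, 0, 0], 0],
    [[0.0014, 0, 0], 0],
    [[0.0021, 0, 0], 0],
    [[0.0028, 0, 0], 0],
    [[0.0035, 0, 0], 0],
    [[0.004, 0, 0], 0],
    [[0.0045, 0, 0], 0],
    [[0.005, 0, 0], 0],
  ],
)

```text
clock: 13.3
eef_pos: [582.6, 148.8, 18.3]
eef_rot: [3.141, 0.004, -0.016]
wrist_force: [-14.3, 0.4, 8.4]
finger_gap: 94.1
```

send_rows(
  commands=[
    [[0.0004, 0, 0], 0],
    [[0.0008, 0, 0], 0],
    [[0.0012, 0, 0], 0],
    [[0.0016, 0, 0], 0],
    [[0.002, 0, 0], 0],
    [[0.0024, 0, 0], 0],
    [[0.0027, 0, 0], 0],
    [[0.003, 0, 0], 0],
  ],
)

```text
clock: 13.97
eef_pos: [584.6, 148.8, 18.3]
eef_rot: [3.141, 0.006, -0.016]
wrist_force: [-23.7, 0.1, 15.2]
finger_gap: 93.9
```

```bash
python3 -c "
from h import *
snap(13,(265,85,435,205)); s=manip.read_state(); print(s['eef_pos'],s['eef_rot'],s['wrist_force'],s['moment'])"
```

```text
[584.60560999 148.77624311  18.28404253] [ 3.14098859  0.00632276 -0.01609999] [-22.25845151  -0.14651254  13.86296835] [-0.09659065  3.25564807 -0.37944914]
```

View pics/s13c.png

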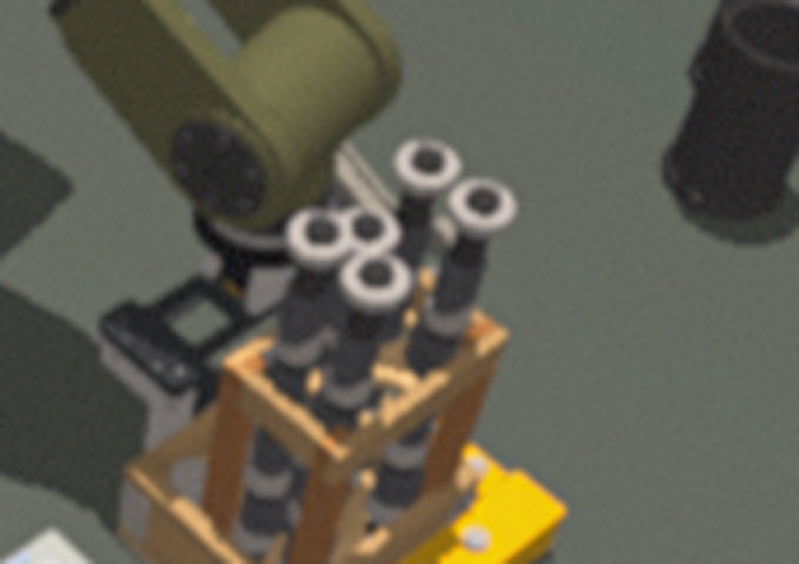

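View pics/t13c.png

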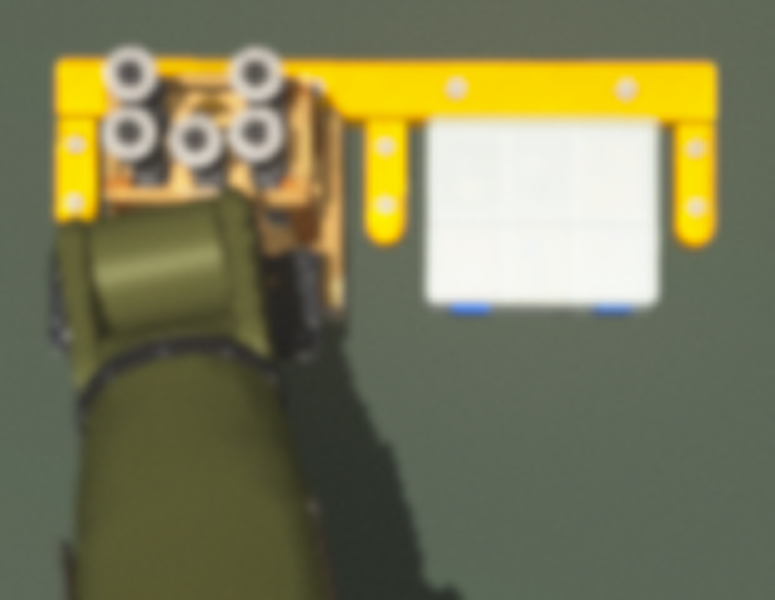

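send_rows(
  commands=[
    [[0.0003, 0, 0], 0],
    [[0.0006, 0, 0], 0],
    [[0.0009, 0, 0], 0],
    [[0.0009, 0, 0], 0],
    [[0.0009, 0, 0], 0],
    [[0.0009, 0, 0], 0],
    [[0.0009, 0, 0], 0],
    [[0.0009, 0, 0], 0],
  ],
)

```text
clock: 14.73
eef_pos: [584.6, 148.9, 18.3]
eef_rot: [3.141, 0.008, -0.016]
wrist_force: [-31.6, -0.7, 19.6]
finger_gap: 94.3
```

Force rose to 32 N with no advance, so the crate is against the stop. I'll back off and look without the arm in the way.

send_rows(
  commands=[
    [[-0.002, 0, 0], 0],
    [[-0.008, 0, 0], 0],
    [[-0.02, 0, 0], 0],
    [[-0.04, 0, 0], 0],
    [[-0.07, 0, 0], 0],
    [[-0.1, 0, 0], 0],
    [[-0.13, 0, 0], 0],
    [[-0.15, 0, 0], 0],
  ],
)

```text
clock: 15.4
eef_pos: [435.4, 150.9, 18.2]
eef_rot: [3.141, 0.001, -0.016]
wrist_force: [0.4, 0.1, -0.1]
finger_gap: 94.1
```

```bash
python3 -c "
from h import *
snap(14,(265,85,435,205)); s=manip.read_state(); print(s['eef_pos'],s['eef_rot'],s['wrist_force'],s['moment'])"
```

```text
[435.52610943 151.10731708  18.41749703] [ 3.14130746e+00  9.96527579e-04 -1.49068143e-02] [ 1.24718862 -0.16522973 -0.09015196] [ 0.08191362 -0.00138374 -0.00355005]
```

View pics/s14c.png

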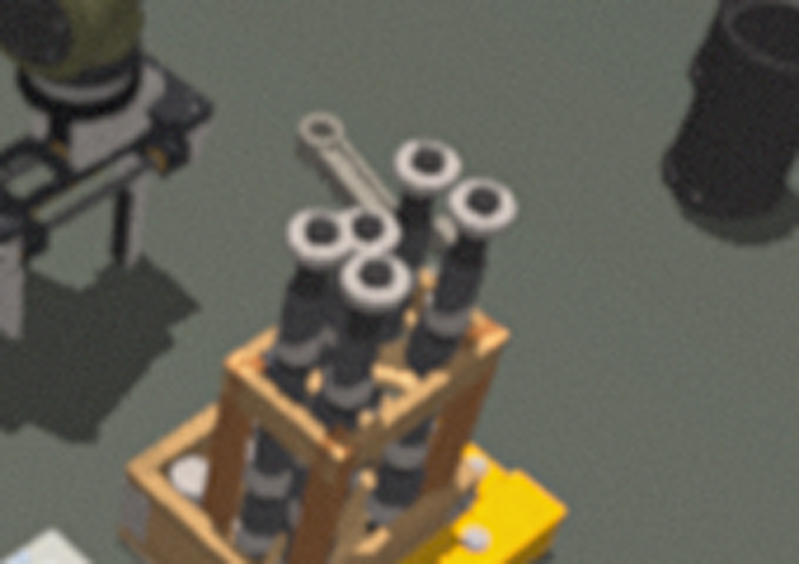

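View pics/t14c.png

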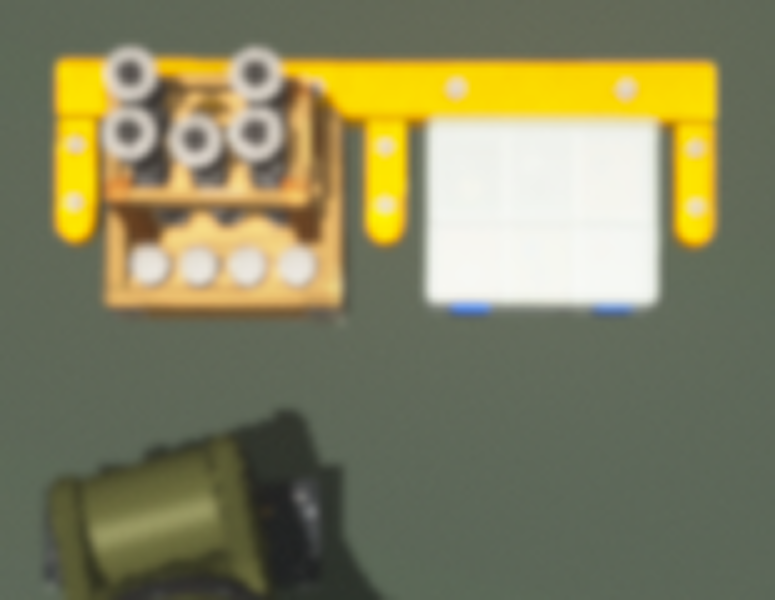

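```bash
python3 -c "
from h import *
cp=fit([('top',(103,305),zz(NL,70)),('top',(343,308),zz(NR,70)),('scene',(125,468),zz(NR,70)),('scene',(337,458),zz(T[1],200)),('scene',(508,335),zz(T[0],200)),('scene',(227,362),zz(T[3],200))],(662,130,0),box=(265,85)); tl(cp)
print('target',loc((731,19,-.015),-70,110))
for a,b in (('s0' ,'s14'),('t0','t14')):
  A=cv2.imread('pics/'+('scene0' if a=='s0' else 'top0')+'.png').astype(int);B=cv2.imread('pics/'+b+'.png').astype(int)
  D=(abs(A-B).max(2)>40).astype('uint8')*255; cv2.imwrite('pics/d%s.png'%a,cv2.hconcat([D,cv2.cvtColor(B.astype('uint8'),cv2.COLOR_BGR2GRAY)])[:, :800] if 0 else cv2.resize(D,None,fx=1,fy=1))
t=cv2.imread('pics/top0.png').astype(int)-cv2.imread('pics/t14.png')
for n,(x0,y0,x1,y1) in dict(conrod=(130,175,168,230),case=(255,137,302,178),valve=(345,170,362,185),driver=(338,230,400,244)).items(): print(n,abs(t[y0:y1,x0:x1]).mean())
"
```

```text
[ 6.64643e+02  1.29722e+02 -2.10000e-02]
[[1.1, -0.2], [-0.5, -0.3], [-0.1, -0.4], [0.4, 0.2], [0.3, -0.1], [-0.8, -0.4]]
tool local -229.52219311970944 16.474484074814477
[[736.0, 208.0], [733.0, 48.0], [596.0, 211.0], [593.0, 51.0]]
target (np.float64(662.657812978041), np.float64(130.0375858574725))
conrod 2.2199362041467303
case 1.7747794499221587
valve 1.7294117647058824
driver 1.444700460829493
```

View pics/t14.png

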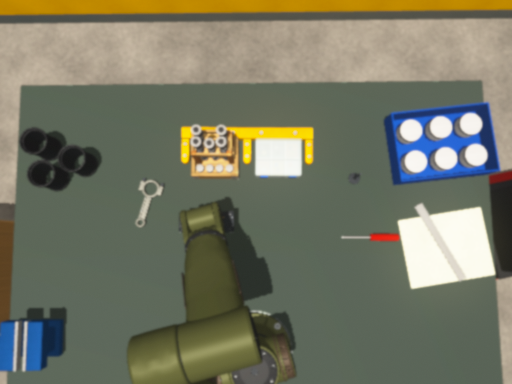

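Everything checks out. With time to spare, I'll give one centred press with closed fingers so the crate can align itself to the stop.

```bash
python3 -c "
from h import *
cp=(664,130,-.016); wp(cp,[(-150,0),(-90,0),(-80,0)],0)"
```

```text
(-150, 0) tool shift m [ 0.0788  0.0175 -0.    ] turn about tool z 0.0011
(-90, 0) tool shift m [ 0.1388  0.0176 -0.    ] turn about tool z 0.0011
(-80, 0) tool shift m [ 0.1488  0.0176 -0.    ] turn about tool z 0.0011
```

send_rows(
  commands=[
    [[0, 0.005, 0], 0],
    [[0.01, 0.012, 0], 0],
    [[0.03, 0.0175, 0], 0],
    [[0.06, 0.0175, 0], 0],
    [[0.09, 0.0175, 0], 0],
    [[0.12, 0.0175, 0], 0],
    [[0.135, 0.0175, 0], 0],
    [[0.143, 0.0175, 0], 0],
  ],
  hand=1,
)

```text
clock: 16.17
eef_pos: [583.5, 130.3, 18.0]
eef_rot: [-3.142, -0.001, -0.017]
wrist_force: [0.4, -0.2, 1.2]
finger_gap: 44.1
```

send_rows(
  commands=[
    [[0.001, 0, 0], 0],
    [[0.002, 0, 0], 0],
    [[0.003, 0, 0], 0],
    [[0.004, 0, 0], 0],
    [[0.005, 0, 0], 0],
    [[0.006, 0, 0], 0],
    [[0.0065, 0, 0], 0],
    [[0.0065, 0, 0], 0],
  ],
)

```text
clock: 16.83
eef_pos: [584.4, 131.3, 17.6]
eef_rot: [3.14, 0.006, -0.015]
wrist_force: [-16.1, -3.8, 2.4]
finger_gap: 0.5
```

send_rows(
  commands=[
    [[0.0004, 0, 0], 0],
    [[0.0008, 0, 0], 0],
    [[0.0012, 0, 0], 0],
    [[0.0016, 0, 0], 0],
    [[0.002, 0, 0], 0],
    [[0.002, 0, 0], 0],
    [[0.002, 0, 0], 0],
    [[0.002, 0, 0], 0],
  ],
)

```text
clock: 17.5
eef_pos: [584.2, 131.2, 17.6]
eef_rot: [3.14, 0.011, -0.015]
wrist_force: [-34.0, -5.2, 15.2]
finger_gap: 0.4
```

Solidly home: 34 N and no advance. I'll retract and lift clear.

send_rows(
  commands=[
    [[-0.002, 0, 0], 0],
    [[-0.008, 0, 0], 0],
    [[-0.02, 0, 0], 0],
    [[-0.04, 0, 0], 0],
    [[-0.07, 0, 0], 0],
    [[-0.1, 0, 0], 0],
    [[-0.13, 0, 0], 0],
    [[-0.15, 0, -0.01], 0],
  ],
)

```text
clock: 18.17
eef_pos: [435.6, 133.6, 27.3]
eef_rot: [3.141, 0.003, -0.015]
wrist_force: [-0.2, -0.3, 0.1]
finger_gap: 0.7
```

```bash
python3 -c "
from h import *
snap(15,(265,85,435,205)); s=manip.read_state(); print(s['eef_pos'],s['wrist_force'])"
```

```text
[437.11350448 134.09037399  29.53533088] [ 0.11002     0.6696955  -0.58914437]
```

View pics/t15c.png

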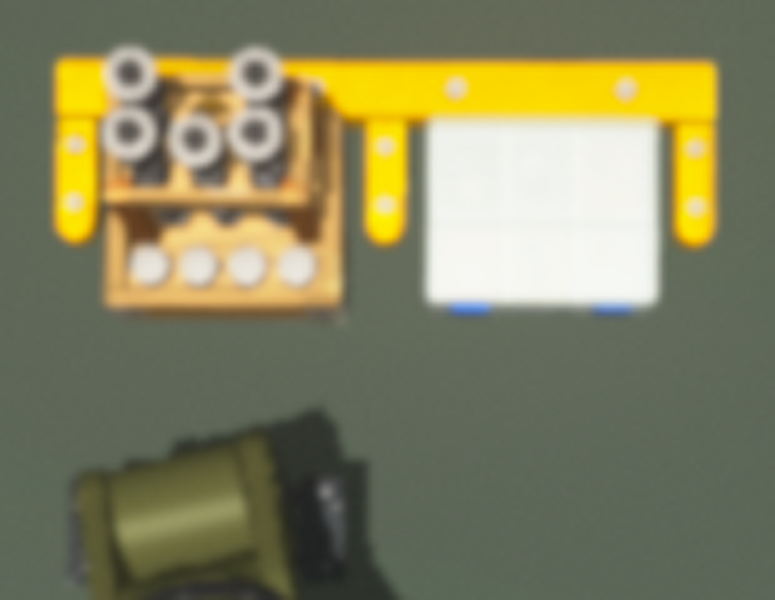

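The crate is square in the bay, with its near edge parallel to the stop at rows 305–307. The gripper is clear.

```bash
python3 -c "
from cell import manip
print(manip.sign_off())"
```

```text
the job is handed in; nothing more can be done
None
```

The crate is in the empty bay with its back against the stop, and I handed the job in at about 18 s of the 64 s allowed.

I pushed only on the low boards, with the fingertips about 18 mm above the bench. The pushes alternated between the near board and the right side near its rear corner, to shift the crate left. I then pushed it straight in and finished with a press on the middle of the near board.

**Seating:** two separate presses, at 32 N and 34 N, gave no further movement.

**Position:** before the last press the cameras put the crate at (664.6, 129.7) mm with a yaw of -0.021 rad. I estimated home from the frame as (662.7, 130.0) mm with a yaw of -0.015 rad. The 2 mm and 0.006 rad differences are within measuring error. I did not refit the pose after the last press. The final top view looked the same, with the crate's near edge parallel to the stop.

**Other items:** the parts case, valve, connecting rod and screwdriver showed no change in the top view just before that last press. The gripper ended about 150 mm clear of the crate.

No check failed. The highest wrist reading I saw was about 37 N in total, during the last press.

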